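# Wedge the feed-bin flap open, take out the ribbed cover and press it home

### The job

Push the loose ramp under the roller of the spring-closed bin flap until the roller drops into the seat on top, so that the ramp alone holds the flap open. Then take the ribbed cover plate from the bin, lay it inside the dark frame on the housing and press it down until it sits fully home and level; leave the flap propped, the plain plate in the bin and everything else where it stands.

Things in the scene. Friction and masses are not known exactly. Their poses are not given: they have to be found in the camera images.
- bin: Fixed aluminium feed bin, 150 (x) x 238 (y) mm. Origin: centre of its underside on the table; x runs from its low front to its back, y to the left, z up. Dark inner floor 4 mm up. Front wall at x = -73, 35 high; sides 4 thick at y = +-117, 35 high in front, rising to 131 at the back; behind x = 28 it is roofed, top at 135. The flap closes the sloping mouth.
- flap (a joint): Angle of the bin flap about a hinge along the bin's y at bin x = +30, z = 130 mm. 0 = shut, sloping 0.663 rad down to the front; positive = free edge rises; 0.663 = level; about 1.17 with the roller in the ramp's seat; limit 1.5. A spring (0.10 N m shut, 0.19 open) and its weight shut it when let go.
- flap_edge (a point): Middle of the flap's free edge. The flap is a clear plastic sheet 125 mm from hinge to edge, 238 wide, 3 thick. Propped, the edge hangs at about bin x = -79, z = 190, over the things in the bin: the gripper must come in under it from the front, fingers pointing forward and down, leaning about 35 to 45 degrees from vertical.
- roller: Black roller, 18 mm diameter, 30 wide, turning freely on an axle along the bin's y, on a lever fixed to the flap outside the bin's right (-y) side. Origin: its centre, bin y = -165, 60 from the hinge line: bin x = -17, z = 93 when shut; z = 159 when seated. Its orientation means nothing. The lever runs inboard at bin y = -140 to -144.
- ramp: Loose aluminium wedge on the table, 0.4 kg, 225 mm long, 30 wide (y +-15). Origin: on its underside, mid-width; +x points to its low toe. Toe at x = 110, 62 high; straight ramp to a crest at x = 0, 155 high; roller seat x = 0 to -28, 150 high; upright stop x = -28 to -42, 172 high; black tail block x = -42 to -115, 85 high.
- cover: Loose aluminium cover plate, 50 (x) x 60 (y) x 8 mm, 0.11 kg, with a grip rib standing on its middle: 40 long in x, 14 thick in y, from 8 to 38 mm above the underside. Origin: centre of the underside, z up. It lies flat on the bin floor on one of two places side by side; half a turn makes no difference.
- blank: Plain plate of the same outline, 50 x 60 x 8 mm, without rib, on the other place in the bin. Stays in the bin. Origin: centre of the underside.
- housing: Fixed aluminium housing plate, 120 (x) x 130 (y) x 11 mm, with a dark rectangular frame that takes the cover: opening 58 (x) x 68 (y), bars 8 wide, frame top 22 mm above the table. Origin: centre of its underside; the cover's x lies along the housing's x, either way round.
- bed (a joint): Travel in m of the black bed inside the frame, 0 = up (its top 16 mm above the table), 0.005 = pressed flush with the housing (11 mm above the table). It carries the cover's weight without moving, yields to a push of about 5 N and stays where it is pushed.
- post: Bystander: upright aluminium profile, 20 mm square, 168 high, on a black 60 mm foot.
- comb: Bystander: black toothed strip lying flat, 100 x 18 x 18 mm.
- weight: Bystander: brass weight, 44 mm diameter, 45 high.
- gauge: Bystander: small steel box with a dial, 50 x 70 x 45 mm.
- bracket: Bystander: dark steel angle bracket, 50 x 40 x 40 mm.
- ramp_grip (a point): Middle of the ramp's tail block, at ramp x = -80, 60 mm up: grip here across the 30 mm width (ramp y).
- ramp_seat (a point): Middle of the ramp's roller seat, at ramp x = -14, 150 mm up. Slid along the bin's +x at bin y = -165, toe to the back, the ramp lifts the roller (push about 4 to 8 N); the push drops as the roller falls into the seat, then rises sharply as it meets the stop. The ramp's origin is then at about bin x = -8, z = 0.
Mind the look-alikes: they are no part of the job. What is shaped like the ramp but orange is not meant.

How it is judged:
On the way, in this order (a step that is already met when the one before it is completed fails the run):
1. the flap is held open by the ramp alone, roller in its seat, the gripper off the ramp (value of joint flap above 1.08 rad and contact force between roller and ramp above 1 N and contact force between the fingers and ramp below 0.1 N), for 0.3 s.
2. the cover is lifted out of the bin with the flap still propped (height (world z) of cover above 0.08 m and value of joint flap above 1.08 rad), for 0.1 s.
At the end, for the whole second after the job is handed in: Cover in the frame within 8 mm of the housing's centre and 0.2 rad of its x, level within 0.04 rad, underside under 12.5 mm, bed down over 3.8 mm, released and at rest; flap open over 1.08 rad, resting on the ramp; plain plate still in the bin (horizontal distance between cover and housing below 0.008 m and angle between the x axis of cover and the x axis of housing, either way round below 0.2 rad and angle between cover's own z axis and vertical below 0.04 rad and height (world z) of cover below 0.0125 m and value of joint bed above 0.0038 m and linear speed of cover below 0.01 m/s and value of joint flap above 1.08 rad and contact force between roller and ramp above 1 N and height (world z) of blank below 0.03 m and x of blank in the frame of bin between -0.075 and 0.075 m); the robot touches nothing.
It fails at once if the plain plate is lifted out of the bin (height (world z) of blank above 0.06 m).
It fails at once if a bystander on the table is pushed away by more than 30 mm (distance of any of post, comb, weight, gauge, bracket from where it was at the start of the episode above 0.03 m).
It also fails if it takes over 72 s, if anything falls off the work surface, if the arm or the gripper's body presses on something with over 40 N, if the wrist force passes 120 N, or if a joint passes its speed limit or range.

### The arm

A 6-joint arm with a two-finger parallel gripper is mounted at the origin on the work surface. World frame = base frame: x ahead of the robot, y to its left, z up, the work surface at z = 0. Lengths are in m, angles in rad, forces in N, time in s.
With the tool pointing down it reaches from about 0.375 to 0.9 m from the base axis. Payload 3.1 kg.
Tool frame: the origin (TCP) lies at the very end of the fingers, on their centre line; the grasp point (between the pads) lies 19 mm behind it; y points along the fingers, z is the direction in which the jaws open and shut, and the axes are right-handed (so a half turn about y gives the same grasp; the last joint's range is limited). The gripper opens to 85 mm and grips with 20 to 120 N. Pads are 22 mm wide; open, the fingers measure 114 mm over their backs; the gripper's body (76 mm by 85 mm) begins 54 mm behind the grasp point. The pads swing forward as they close: fully open they stand 13 mm farther back than shut.
Start: joints at [1.079, 0.527, 1.433, -0, 1.181, -0.178], TCP at [0.193, 0.594, 0.231] pointing down, gripper open.
Joint ranges: [-3.08, 3.08], [-0.75, 2.2], [0.22, 2.44], [-1.43, 4.57], [0, 2.65], [-2.85, 2.85]. Speed limits (rad/s): [2.79, 2.79, 3.14, 3.14, 3.14, 3.14].

### API

Orientations are given as a unit quaternion [w, x, y, z].
In Python, from bench import arm, eyes gives the robot as it stands.
- The arm moves only by the tool move_arm, never from a script. Its argument "moves" is a list that holds one entry, the list of rows, each a list of 7 numbers: the shift along the tool's x, y, z each as a share of 75 cm, from -1 to 1, then the turn, a rotation vector about the tool's x, y, z each as a share of pi/2 rad, from -1 to 1, then the opening, from -1 (shut) to 1 (fully open), so that 0 is half open. In form: [[[x, y, z, rx, ry, rz, gripper], ...]]. A call has exactly 8 rows; each row is the pose to reach, as a shift and turn from the pose measured when the call began, along the tool's axes at that moment; what a row does not reach only later rows make up. A row lasts 1/12 s, in which the tool goes at most 41.7 mm and 7.16 degrees, less where a joint would pass 70% of its speed; a pose out of reach is approached as far as the arm can. A call with a number of a shift or a turn outside -1 to 1 is refused whole. A call with a gripper value outside its range is refused whole. The fingers move at their own pace and stop on an object; "newtons" is the grip in N (left out, the last holds). Time passes only in rows, so rows that repeat a pose let the fingers close, or fill a call up. It gives the time, the measured TCP pose, the force and the opening at its end, in the units of the state.
- arm.state(): the state, without advancing time (a new reading comes with each control period).
- eyes.snapshot(name): name is "scene" or "top" or "wrist"; returns the picture (384x512x3 uint8, blue, green, red); there is no depth.
- eyes.camera_info(name): a dict with "K" (3x3 intrinsics, pixels), "R" (3x3) and "t" (3): a world point X has camera coordinates R X + t; the wrist camera has in their place "tool_from_camera" (4x4, takes a point from camera to tool coordinates, whose origin is the TCP and whose axes are the tool frame's). Camera axes: x right, y down, z forward; pixel columns grow to the right and rows downward; lengths in m; the calibration is good to about 2 mm. The wrist camera is an equidistant fisheye: a pixel r from the principal point sees the ray r / f radians off the axis. A picture is of the moment at which its call begins: read the wrist's pose just before it. camera_info takes no time and is no camera call.
- arm.sign_off(): hands the job in, once; it reports no verdict.
The state is a dict: "t": time; "joint_pos": joint angles; "joint_velocities": joint speeds; "effort": joint torques, N m; "eef_pos": TCP position; "ee_rot": TCP orientation; "wrist_force": force on the tool from outside, world axes, zero at the start; "moment": the same for the moment, N m; "grip_width": finger opening in m.
Only numpy, scipy, OpenCV 4.12 (cv2) and the standard library are available. Lean on these libraries where they do the work, as an engineer would, in place of code of your own. Each camera call takes 0.05 s, during which the arm holds its last target.

## Working session

There is one attempt and no reset: what is moved stays moved. The work goes in short steps, Python scripts to look and compute and a tool call to move; the robot and the scene stay as the last step left them, time stands still between calls to the robot, and variables do not carry over. Pictures are saved under pics/ and viewed, and the job is handed in when it is done.

Besides the shell and the picture viewer there is one more tool, called by a JSON object that holds its "fn" and its "kwargs", one argument or row to a line. move_arm: Moves the arm, as the interface text tells. Shift numbers are shares of 75 cm and turn numbers shares of pi/2 rad, none past 1 either way. Its arguments: {"type":"object","properties":{"moves":{"type":"array"},"newtons":{"type":"number"}},"required":["moves"]}

```bash
ls -la; mkdir -p pics; python3 - <<'E'
from bench import arm, eyes
import cv2,json
print(arm.state())
for n in ["scene","top","wrist"]:
    im=eyes.snapshot(n); cv2.imwrite(f"pics/{n}0.png",im)
    print(n,{k:v.tolist() if hasattr(v,'tolist') else v for k,v in eyes.camera_info(n).items()})
E
```

```text
total 12
drwxr-xr-x  3 agent agent 4096 Dec  6 05:41 .
drwxr-xr-x 23 root  root  4096 Dec  6 05:41 ..
drwxr-xr-x  2 agent agent 4096 Dec  6 05:41 pics
{'t': 0.0, 'joint_pos': array([ 1.07852135e+00,  5.28483469e-01,  1.43387218e+00, -1.86060293e-05,
        1.18138322e+00, -1.78467302e-01]), 'joint_velocities': array([-1.25771123e-03, -1.32222370e-03, -2.53218166e-06, -1.08708323e-03,
        4.55593818e-04,  5.11266050e-04]), 'effort': array([ 1.17937023e-03, -4.42351770e+01, -1.78027940e+01, -1.60580703e-04,
        8.39119573e-03,  4.83783040e-06]), 'eef_pos': array([0.19254955, 0.59386821, 0.23033256]), 'ee_rot': array([-0.69770202,  0.69913908, -0.11073455,  0.11024656]), 'wrist_force': array([-0.38895037, -0.44941479,  0.39580422]), 'moment': array([-0.01989935,  0.02228265,  0.01003873]), 'grip_width': 0.08551878595189745}
scene {'K': [[451.284526639909, 0.0, 259.91289284476505], [0.0, 451.284526639909, 184.43557858061095], [0.0, 0.0, 1.0]], 'R': [[0.3037703990980654, 0.9525905058817072, -0.017171858834599193], [0.6333024515655371, -0.21535279852885872, -0.7433378619489722], [
[... 273 characters left out ...]
03754738022, -0.9999892927634707, -0.0045960558306313674], [-0.9880309061564446, 0.00017632300311636037, -0.15425594766449988], [0.15425510639994877, 0.004624204646389304, -0.9880202320200374]], 't': [-0.09571685610896699, 0.49964151871439144, 1.3601156463510116]}
wrist {'K': [[297.3186396354542, 0.0, 258.7687122629049], [0.0, 297.3186396354542, 191.70236000046327], [0.0, 0.0, 1.0]], 'tool_from_camera': [[1.2429295502630196e-05, 0.9609589847254308, 0.2766908555066104, -0.07014590790884793], [0.0006741589933377563, -0.2766908007034982, 0.9609587641078604, -0.14213238596747005], [0.9999997726775558, 0.00017458958816922606, -0.0006512782135061363, -0.0007880382740167446], [0.0, 0.0, 0.0, 1.0]]}
```

View pics/scene0.png

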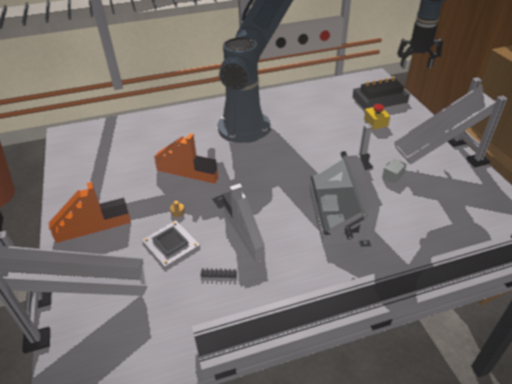

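View pics/top0.png

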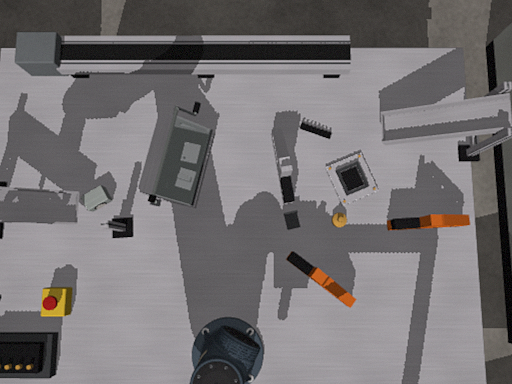

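View pics/wrist0.png

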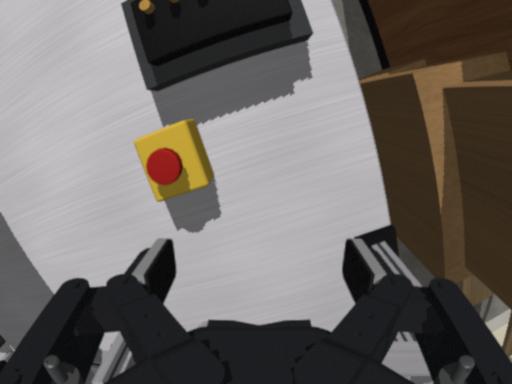

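```bash
cat > h.py <<'E'
import numpy as np, cv2
from scipy.spatial.transform import Rotation as Rn
from bench import arm, eyes
def q2R(q): return Rn.from_quat([q[1],q[2],q[3],q[0]]).as_matrix()
def crop(im,x0,y0,x1,y1,s,name,g=10):
    c=cv2.resize(im[y0:y1,x0:x1],None,fx=s,fy=s,interpolation=cv2.INTER_CUBIC)
    for x in range((x0//g+1)*g,x1,g):
        cv2.line(c,((x-x0)*s,0),((x-x0)*s,4),(0,255,255),1); cv2.putText(c,str(x),((x-x0)*s-8,14),0,.33,(0,255,255),1)
    for y in range((y0//g+1)*g,y1,g):
        cv2.line(c,(0,(y-y0)*s),(4,(y-y0)*s),(0,255,255),1); cv2.putText(c,str(y),(6,(y-y0)*s+4),0,.33,(0,255,255),1)
    cv2.imwrite(f"pics/{name}.png",c)
I={n:eyes.camera_info(n) for n in ["scene","top","wrist"]}
def ray(cam,u,v,st=None):
    i=I[cam];K=np.array(i["K"])
    d=np.array([(u-K[0,2])/K[0,0],(v-K[1,2])/K[1,1],1.])
    if cam!="wrist":
        R=np.array(i["R"]);t=np.array(i["t"]); return -R.T@t, R.T@(d/np.linalg.norm(d))
    r=np.hypot(d[0],d[1]); d=np.array([d[0]/max(r,1e-9)*np.sin(r),d[1]/max(r,1e-9)*np.sin(r),np.cos(r)])
    T=np.array(i["tool_from_camera"]); R=q2R(st["ee_rot"]); p=np.array(st["eef_pos"])
    return p+R@T[:3,3], R@T[:3,:3]@d
def atz(cam,u,v,z,st=None):
    o,d=ray(cam,u,v,st); return o+d*(z-o[2])/d[2]
def tri(*rs):
    A=np.zeros((3,3));b=np.zeros(3)
    for o,d in rs: M=np.eye(3)-np.outer(d,d);A+=M;b+=M@o
    X=np.linalg.solve(A,b); return X,[np.linalg.norm((np.eye(3)-np.outer(d,d))@(X-o)) for o,d in rs]
def proj(cam,X,st=None):
    i=I[cam];K=np.array(i["K"]);X=np.array(X,float)
    if cam!="wrist":
        c=np.array(i["R"])@X+np.array(i["t"]); return K[0,0]*c[0]/c[2]+K[0,2],K[1,1]*c[1]/c[2]+K[1,2]
    T=np.array(i["tool_from_camera"]); R=q2R(st["ee_rot"]); p=np.array(st["eef_pos"])
    c=T[:3,:3].T@(R.T@(X-p)-T[:3,3]); r=np.hypot(c[0],c[1]); th=np.arctan2(r,c[2])
    return K[0,0]*th*c[0]/r+K[0,2],K[1,1]*th*c[1]/r+K[1,2]
E
python3 - <<'E'
from h import *
t=cv2.imread("pics/top0.png");s=cv2.imread("pics/scene0.png")
crop(t,130,90,220,215,6 if 0 else 4,"t_bin"); crop(t,255,90,395,235,4,"t_ramp"); crop(s,300,140,400,250,5,"s_bin"); crop(s,140,170,270,290,5,"s_ramp")
E
```

```text
(no output)
```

View pics/t_bin.png

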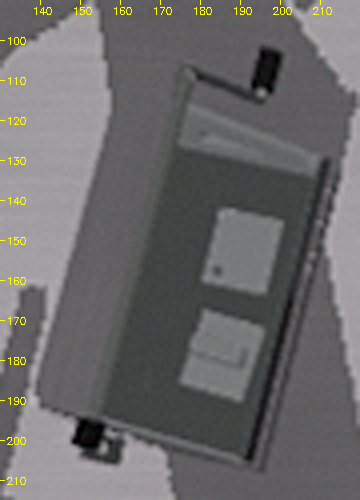

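View pics/t_ramp.png

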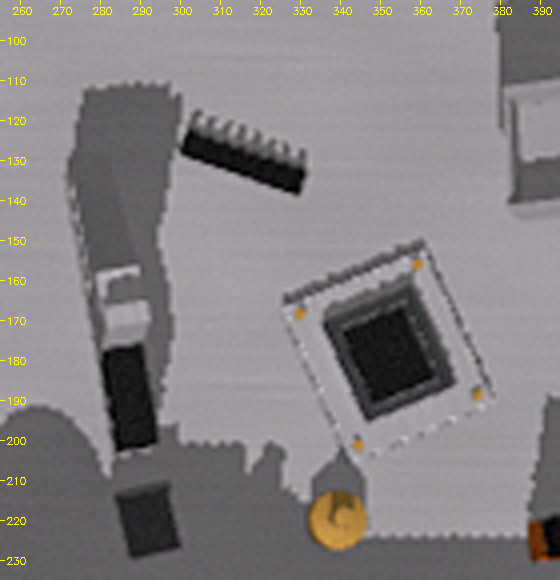

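View pics/s_bin.png

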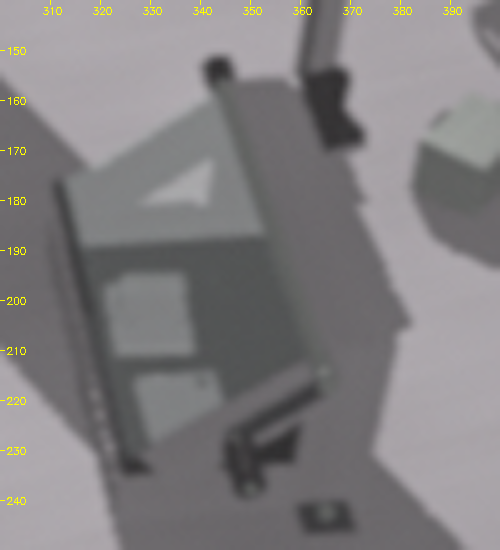

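View pics/s_ramp.png

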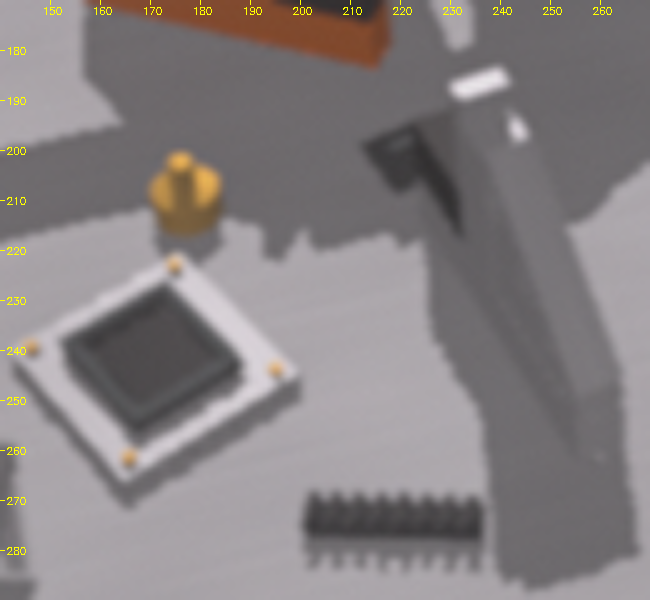

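```bash
python3 - <<'E'
from h import *
np.set_printoptions(precision=3,suppress=True)
for n,u,v,z in [("tail c",289,201.5,.085),("tail front",286,176,.085),("stop",287,171,.172),("toe~",277,112,.062),("roller",196,107,.093),("bin FR inner",211,130,.035),("bin FL",194,205,.035),("bin back R",177,108,.135),("bin back L",141,190,.135),("plate1",191,153,.012),("plate2",187.5,178,.012),
 ("weight",339,219,.04),("bracket",289,220,.02),("comb",316,129,.018),("gauge",97,197,.045),("post",122,228,0),("post top",103,225,.168),
 ("h1",299.5,166,.011+.0),("h2",360,150,.011),("h3",379,189,.011),("h4",347,204,.011)]:
    print(n,atz("top",u,v,z))
print("scene")
for n,u,v,z in [("roller",349,231,.093),("plate1",330,203,.012),("plate2",338,220,.012),("stop",235,187,.172),("h",152,355,.011)]:
    print(n,atz("scene",u,v,z))
print(tri(ray("top",196,107),ray("scene",348,231)))
E
```

```text
tail c [ 0.435 -0.179  0.085]
tail front [ 0.51  -0.171  0.085]
stop [ 0.509 -0.17   0.172]
toe~ [ 0.71  -0.147  0.062]
roller [0.716 0.094 0.093]
bin FR inner [0.661 0.055 0.035]
bin FL [0.43  0.102 0.035]
bin back R [0.699 0.142 0.135]
bin back L [0.462 0.236 0.135]
plate1 [0.594 0.118 0.012]
plate2 [0.516 0.127 0.012]
weight [ 0.388 -0.33   0.04 ]
bracket [ 0.386 -0.183  0.02 ]
comb [ 0.669 -0.269  0.018]
gauge [0.453 0.391 0.045]
post [0.363 0.325 0.   ]
post top [0.362 0.326 0.168]
h1 [ 0.553 -0.217  0.011]
h2 [ 0.604 -0.405  0.011]
h3 [ 0.482 -0.459  0.011]
h4 [ 0.436 -0.36   0.011]
scene
roller [0.711 0.101 0.093]
plate1 [0.52  0.138 0.012]
plate2 [0.596 0.13  0.012]
stop [ 0.522 -0.167  0.172]
h [ 0.856 -0.472  0.011]
(array([0.714, 0.095, 0.098]), [np.float64(0.0012307204626166265), np.float64(0.0012307204626166176)])
```

```bash
cat >> h.py <<'E'
def down(yaw,lean=0.,):
    """tool pointing down; yaw = world angle of tool x axis (horizontal); lean: rotate about tool z so fingers y tips towards +tool x heading"""
    x=np.array([np.cos(yaw),np.sin(yaw),0]);y=np.array([0,0,-1.]);z=np.cross(x,y)
    R=np.stack([x,y,z],1)
    return R@Rn.from_rotvec([0,0,-lean]).as_matrix()
def plan(p,R,st=None):
    st=st or arm.state(); R0=q2R(st["ee_rot"])
    s=R0.T@(np.array(p)-st["eef_pos"])/.75; w=Rn.from_matrix(R0.T@R).as_rotvec()/(np.pi/2)
    d=np.linalg.norm(s)*.75; a=np.degrees(np.linalg.norm(w)*np.pi/2)
    print("share",np.round(np.r_[s,w],4),"rows>=",round(d/.0417,1),round(a/7.16,1)); return s,w
def show():
    st=arm.state(); R=q2R(st["ee_rot"])
    print("t",round(st["t"],2),"p",np.round(st["eef_pos"],4),"yaw x",round(np.degrees(np.arctan2(R[1,0],R[0,0])),1),"fing",np.round(R[:,1],3),"q",np.round(st["joint_pos"],2),"F",np.round(st["wrist_force"],1),"w",round(st["grip_width"],4))
    return st
np.set_printoptions(precision=4,suppress=True)
E
python3 - <<'E'
from h import *
show(); print(q2R(arm.state()["ee_rot"]))
plan([.5,-.02,.33],down(np.radians(72)))
plan([.5,-.02,.33],down(np.radians(10)))
plan([.45,.3,.33],down(np.radians(50)))
E
```

```text
t 0.15 p [0.1926 0.594  0.2305] yaw x -18.0 fing [-0.001 -0.002 -1.   ] q [ 1.08  0.53  1.43 -0.    1.18 -0.18] F [-0.2  0.3 -0.2] w 0.0852
[[ 0.9512 -0.0008  0.3086]
 [-0.3086 -0.0015  0.9512]
 [-0.0003 -1.     -0.0017]]
share [ 0.6425 -0.1317 -0.6524  0.0007 -0.9998 -0.001 ] rows>= 16.6 12.6
share [ 0.6425 -0.1317 -0.6524  0.001  -0.3109 -0.0004] rows>= 16.6 3.9
share [ 0.4474 -0.1323 -0.2672  0.0008 -0.7553 -0.0008] rows>= 9.7 9.5
```

```bash
python3 - <<'E'
from h import *
plan([.48,-.03,.36],down(np.radians(-90)))
E
```

```text
share [ 0.6212 -0.1717 -0.6734  0.001   0.8002  0.0005] rows>= 16.8 10.1
```

{"fn": "move_arm", "kwargs": {
  "moves": [
    [[0.62, -0.17, -0.67, 0, 0.8, 0, 1], [0.62, -0.17, -0.67, 0, 0.8, 0, 1], [0.62, -0.17, -0.67, 0, 0.8, 0, 1], [0.62, -0.17, -0.67, 0, 0.8, 0, 1], [0.62, -0.17, -0.67, 0, 0.8, 0, 1], [0.62, -0.17, -0.67, 0, 0.8, 0, 1], [0.62, -0.17, -0.67, 0, 0.8, 0, 1], [0.62, -0.17, -0.67, 0, 0.8, 0, 1]]
  ]
}}

```text
t: 0.82
eef_pos: [0.3303, 0.2951, 0.2925]
ee_rot: [-0.558, 0.559, -0.433, 0.434]
wrist_force: [1.8, 0.6, 0.6]
grip_width: 0.0852
```

```bash
python3 - <<'E'
from h import *
show();plan([.48,-.03,.36],down(np.radians(-90)))
E
```

```text
t 0.82 p [0.3303 0.2951 0.2925] yaw x -75.6 fing [-0.001 -0.001 -1.   ] q [ 0.48  0.2   1.78 -0.    1.16  0.23] F [1.8 0.6 0.6] w 0.0852
share [ 0.4695 -0.0895  0.0854  0.0005  0.16    0.0009] rows>= 8.7 2.0
```

{"fn": "move_arm", "kwargs": {
  "moves": [
    [[0.45, -0.09, 0.085, 0, 0.16, 0, 1], [0.45, -0.09, 0.085, 0, 0.16, 0, 1], [0.45, -0.09, 0.085, 0, 0.16, 0, 1], [0.45, -0.09, 0.085, 0, 0.16, 0, 1], [0.45, -0.09, 0.085, 0, 0.16, 0, 1], [0.45, -0.09, 0.085, 0, 0.16, 0, 1], [0.45, -0.09, 0.085, 0, 0.16, 0, 1], [0.45, -0.09, 0.085, 0, 0.16, 0, 1]]
  ]
}}

```text
t: 1.48
eef_pos: [0.4685, -0.0014, 0.3572]
ee_rot: [-0.499, 0.5, -0.5, 0.5]
wrist_force: [-0.2, 1.2, -0.3]
grip_width: 0.0853
```

```bash
python3 - <<'E'
from h import *
import pickle
st=show(); im=eyes.snapshot("wrist"); cv2.imwrite("pics/w1.png",im); pickle.dump(st,open("w1.pkl","wb"))
im2=cv2.resize(im,None,fx=1.5,fy=1.5); crop(im,0,0,512,384,1,"w1g",50); cv2.imwrite("pics/w1b.png",im2)
E
```

```text
t 1.48 p [ 0.4685 -0.0014  0.3572] yaw x -90.0 fing [-0.001 -0.001 -1.   ] q [-0.24  0.17  1.63 -0.    1.34 -0.24] F [-0.2  1.2 -0.3] w 0.0853
```

View pics/w1b.png

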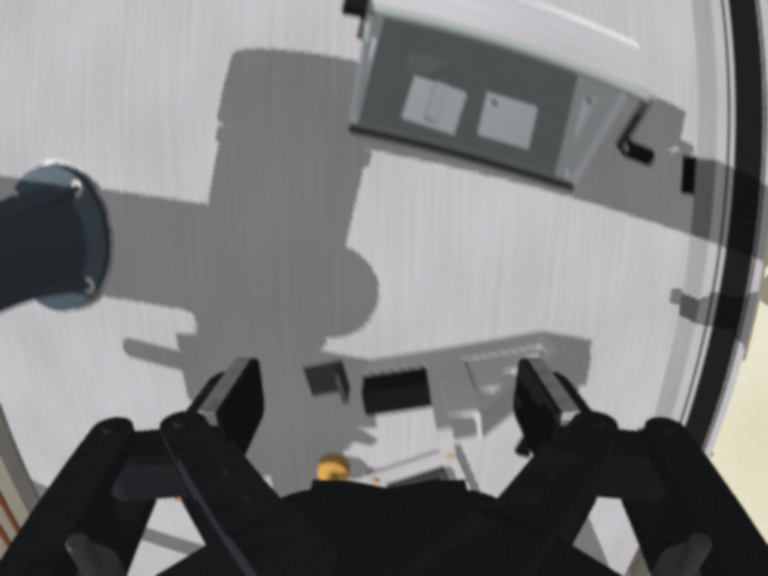

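```bash
python3 - <<'E'
from h import *
im=cv2.imread("pics/w1.png")
crop(im,220,0,470,135,3,"w1_bin"); crop(im,190,210,400,330,3,"w1_ramp")
E
```

```text
(no output)
```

View pics/w1_bin.png

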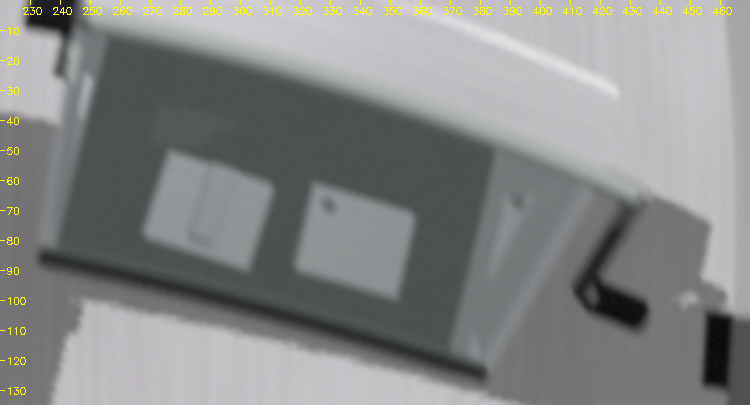

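View pics/w1_ramp.png

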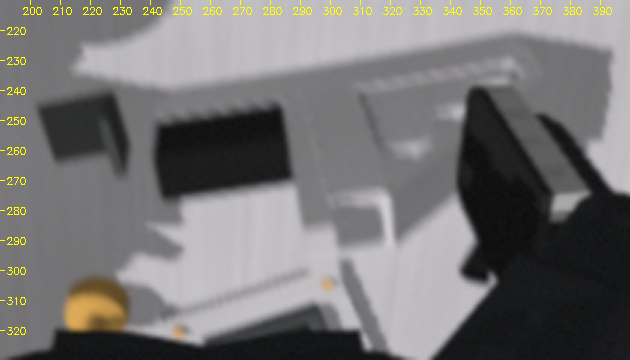

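```bash
cat > binfit.py <<'E'
from h import *
import pickle
from scipy.optimize import least_squares
st1=pickle.load(open("w1.pkl","rb"))
def B(p,X):
    c,s=np.cos(p[2]),np.sin(p[2]); X=np.array(X)/1000.
    return np.array([p[0]+c*X[0]-s*X[1],p[1]+s*X[0]+c*X[1],X[2]])
obs=[("wrist",(426,101),(-17,-165,93)),("top",(196,107),(-17,-165,93)),("scene",(348.5,231),(-17,-165,93)),
("wrist",(433,64),(28,-119,135)),("top",(177,108),(28,-119,135)),("scene",(365,213),(28,-119,135)),
("wrist",(382,122),(-69,-119,53)),("wrist",(233,85),(-69,119,53)),("top",(211,130),(-69,-119,53)),("top",(193.5,204),(-69,119,53)),
]
W={"wrist":1/1.8,"top":1,"scene":1}
def res(p): return np.concatenate([(np.array(proj(c,B(p,X),st1))-uv)*W[c] for c,uv,X in obs])
if __name__=="__main__":
    r=least_squares(res,[.57,.13,1.3],loss="soft_l1"); print(r.x,np.degrees(r.x[2])); 
    for (c,uv,X),e in zip(obs,r.fun.reshape(-1,2)): print(c,uv,X,e)
    p=r.x; np.save("bin.npy",p)
    for c,f in [("wrist","w1"),("top","top0"),("scene","scene0")]:
        s=4; im=cv2.resize(cv2.imread(f"pics/{f}.png"),None,fx=s,fy=s,interpolation=cv2.INTER_CUBIC)
        P=lambda X:tuple(int(round((v+.5)*s-.5)) for v in proj(c,B(p,X),st1))
        segs=[((-75,a,35),(-75,b,35)) for a,b in [(-119,119)]]+[((28,-119,135),(28,119,135)),((75,-119,135),(75,119,135)),((-75,-119,0),(-75,119,0)),((-69,-119,53),(-69,119,53)),
          ((-75,-119,35),(28,-119,131)),((-75,119,35),(28,119,131)),((28,-119,135),(75,-119,135)),((28,119,135),(75,119,135)),((-17,-150,93),(-17,-180,93)),((-71,115,4),(-71,-115,4)),((-71,-115,4),(28,-115,4)),((-71,115,4),(28,115,4))]
        for a,b in segs: cv2.line(im,P(a),P(b),(0,0,255),1)
        x0,y0,x1,y1={"wrist":(220,0,470,140),"top":(130,90,225,215),"scene":(300,140,400,260)}[c]
        cv2.imwrite(f"pics/fit_{c}.png",cv2.resize(im[y0*s:y1*s,x0*s:x1*s],None,fx=.75 if c=="wrist" else 1,fy=.75 if c=="wrist" else 1))
E
python3 binfit.py
```

```text
[0.5624 0.1448 1.3526] 77.49818223660473
wrist (426, 101) (-17, -165, 93) [ 0.393  -0.1944]
top (196, 107) (-17, -165, 93) [ 0.59   -1.3318]
scene (348.5, 231) (-17, -165, 93) [-0.9885  2.9559]
wrist (433, 64) (28, -119, 135) [-6.362  -2.7857]
top (177, 108) (28, -119, 135) [-1.5201  4.8727]
scene (365, 213) (28, -119, 135) [-3.5593 -3.0749]
wrist (382, 122) (-69, -119, 53) [0.5117 0.4845]
wrist (233, 85) (-69, 119, 53) [ 0.5476 -0.1894]
top (211, 130) (-69, -119, 53) [ 0.4866 -2.3312]
top (193.5, 204) (-69, 119, 53) [-0.7539 -0.0195]
```

View pics/fit_wrist.png

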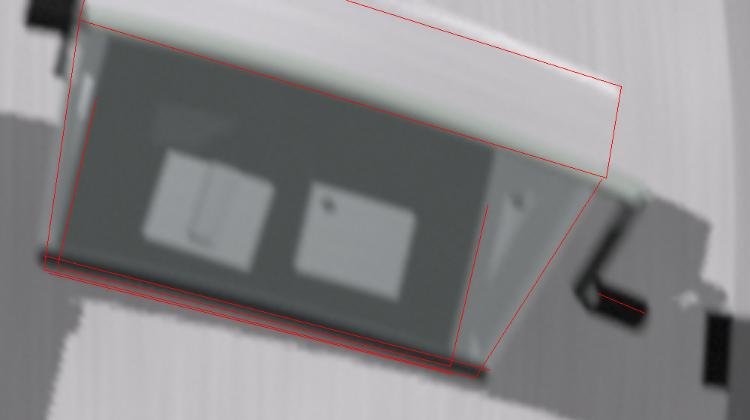

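View pics/fit_top.png

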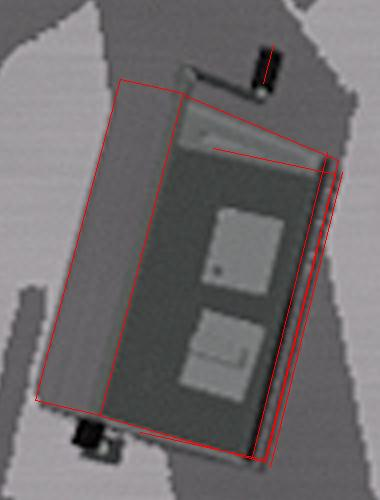

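View pics/fit_scene.png

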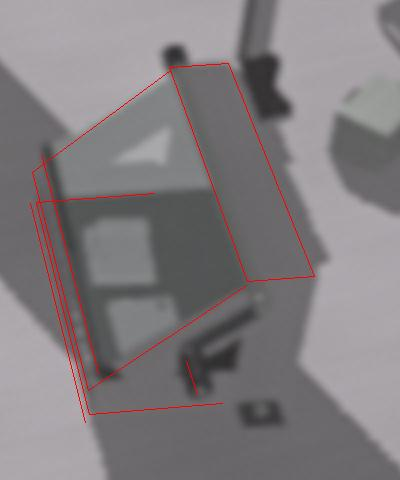

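```bash
python3 - <<'E'
s=open("binfit.py").read()
s=s.replace('("wrist",(433,64),(28,-119,135)),("top",(177,108),(28,-119,135)),("scene",(365,213),(28,-119,135)),','("wrist",(431,65),(30,-142,130)),("top",(177.5,109),(30,-142,130)),("scene",(364,214),(30,-142,130)),("scene",(327,233),(-69,-119,53)),("scene",(311,177),(-69,119,53)),')
open("binfit.py","w").write(s)
E
python3 binfit.py
```

```text
[0.559  0.1453 1.3589] 77.85667745600931
wrist (426, 101) (-17, -165, 93) [-0.5167 -0.8593]
top (196, 107) (-17, -165, 93) [ 0.0633 -0.3239]
scene (348.5, 231) (-17, -165, 93) [-0.9917  2.0184]
wrist (431, 65) (30, -142, 130) [ 0.2296 -1.294 ]
top (177.5, 109) (30, -142, 130) [-0.9495 -2.1269]
scene (364, 214) (30, -142, 130) [-0.0223  2.1685]
scene (327, 233) (-69, -119, 53) [-2.795  -1.0371]
scene (311, 177) (-69, 119, 53) [-1.5849  0.6452]
wrist (382, 122) (-69, -119, 53) [-0.3629  0.0246]
wrist (233, 85) (-69, 119, 53) [-0.6355 -0.0506]
top (211, 130) (-69, -119, 53) [ 0.0934 -1.42  ]
top (193.5, 204) (-69, 119, 53) [-0.6733  1.0465]
```

View pics/fit_wrist.png

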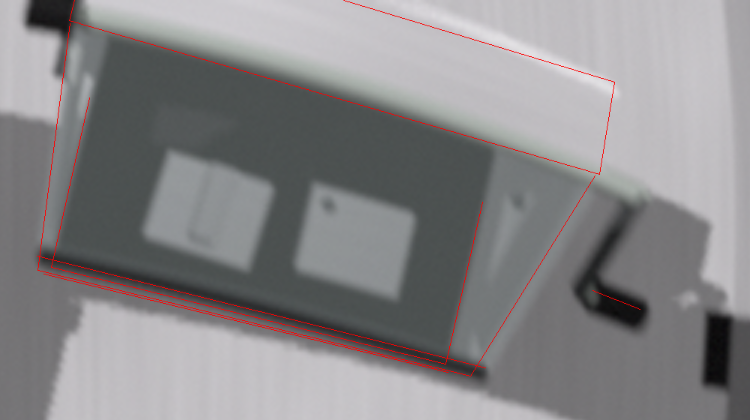

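View pics/fit_scene.png

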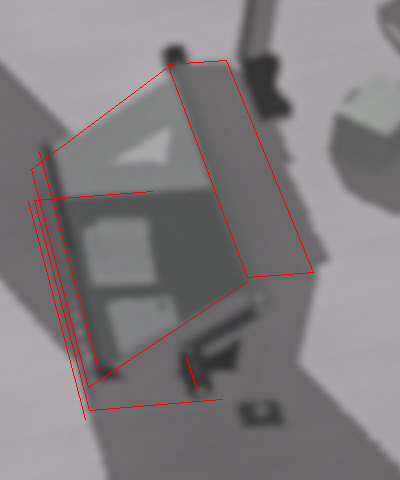

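```bash
cat > rampfit.py <<'E'
from binfit import *
obs=[("top",(284,203),(-115,15,0)),("top",(294.5,200.5),(-115,-15,0)),("top",(281,177.5),(-42,15,85)),("top",(291.5,175.5),(-42,-15,85)),
("wrist",(246,276),(-115,-15,85)),("wrist",(289,271),(-42,-15,85)),
("scene",(231,190),(-28,-15,172)),("scene",(242,187),(-28,15,172))]
def res(p): return np.concatenate([(np.array(proj(c,B(p,X),st1))-uv)*W[c] for c,uv,X in obs])
RS=[((110,-15,0),(110,15,0)),((-115,-15,0),(-115,15,0)),((-42,-15,172),(-42,15,172)),((-28,-15,172),(-28,15,172)),((110,-15,62),(110,15,62)),((-115,-15,85),(-115,15,85)),((-42,-15,85),(-42,15,85)),((0,-15,155),(0,15,155))]
for s in (-15,15): RS+=[((110,s,0),(-115,s,0)),((110,s,0),(110,s,62)),((110,s,62),(0,s,155)),((-28,s,172),(-42,s,172)),((-42,s,172),(-42,s,85)),((-42,s,85),(-115,s,85)),((-115,s,85),(-115,s,0)),((0,s,150),(-28,s,150))]
def overlay(c,f,st,p,segs,box,name,s=4,out=1):
    im=cv2.resize(cv2.imread(f"pics/{f}.png"),None,fx=s,fy=s,interpolation=cv2.INTER_CUBIC)
    P=lambda X:tuple(int(round((v+.5)*s-.5)) for v in proj(c,B(p,X),st))
    for a,b in segs: cv2.line(im,P(a),P(b),(0,0,255),1)
    x0,y0,x1,y1=box; cv2.imwrite(f"pics/{name}.png",cv2.resize(im[y0*s:y1*s,x0*s:x1*s],None,fx=out,fy=out))
if __name__=="__main__":
    r=least_squares(res,[.55,-.17,.12],loss="soft_l1"); print(r.x,np.degrees(r.x[2])); 
    for (c,uv,X),e in zip(obs,r.fun.reshape(-1,2)): print(c,uv,X,e)
    np.save("ramp.npy",r.x)
    overlay("wrist","w1",st1,r.x,RS,(190,210,400,330),"rf_w",4,.9)
    overlay("top","top0",st1,r.x,RS,(255,100,325,235),"rf_t")
    overlay("scene","scene0",st1,r.x,RS,(200,165,290,290),"rf_s")
E
python3 rampfit.py
```

```text
[ 0.555  -0.1615  0.2015] 11.542836124169417
top (284, 203) (-115, 15, 0) [0.3322 0.2154]
top (294.5, 200.5) (-115, -15, 0) [-0.6009  0.7688]
top (281, 177.5) (-42, 15, 85) [-0.5034 -1.9235]
top (291.5, 175.5) (-42, -15, 85) [-0.9196 -1.9586]
wrist (246, 276) (-115, -15, 85) [-0.5211  1.1186]
wrist (289, 271) (-42, -15, 85) [ 0.0489 -0.3758]
scene (231, 190) (-28, -15, 172) [-0.2586  0.0738]
scene (242, 187) (-28, 15, 172) [-1.6763 -0.5878]
```

View pics/rf_w.png

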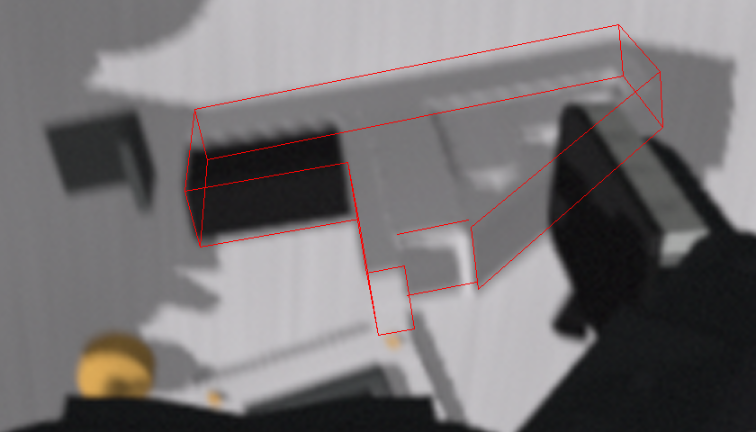

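View pics/rf_t.png

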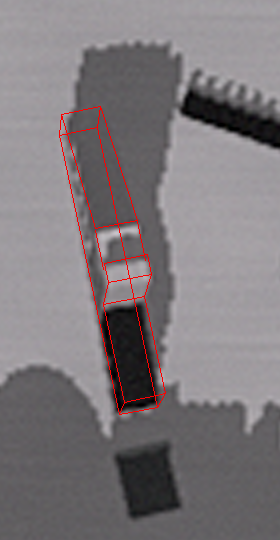

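View pics/rf_s.png

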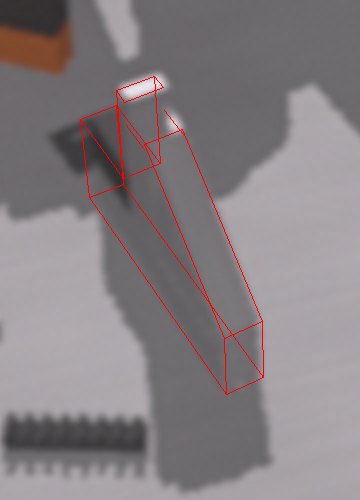

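```bash
cat >> h.py <<'E'
def Bw(p,X):
    c,s=np.cos(p[2]),np.sin(p[2]); X=np.array(X,float)/1000.
    return np.array([p[0]+c*X[0]-s*X[1],p[1]+s*X[0]+c*X[1],X[2]])
def gp(p,X,yawoff,lean):
    R=down(p[2]+yawoff,lean); return Bw(p,X)+.019*R[:,1],R
E
python3 - <<'E'
from h import *
ramp=np.load("ramp.npy")
show()
t,R=gp(ramp,(-86,0,60),np.pi,-np.radians(30)); print(t,R)
plan(t+[0,0,.13],R)
E
```

```text
t 1.53 p [ 0.474  -0.0087  0.3589] yaw x -90.3 fing [ 0.007 -0.009 -1.   ] q [-0.25  0.17  1.62 -0.01  1.34 -0.24] F [ 3.8 -3.5  1.6] w 0.0855
[ 0.4801 -0.1768  0.0435] [[-0.8485  0.4899  0.2001]
 [-0.1733  0.1001 -0.9798]
 [-0.5    -0.866   0.    ]]
share [0.2218 0.2493 0.0076 0.2194 0.8493 0.2815] rows>= 6.0 11.6
```

{"fn": "move_arm", "kwargs": {
  "moves": [
    [[0.22, 0.25, 0.008, 0.22, 0.85, 0.28, 1], [0.22, 0.25, 0.008, 0.22, 0.85, 0.28, 1], [0.22, 0.25, 0.008, 0.22, 0.85, 0.28, 1], [0.22, 0.25, 0.008, 0.22, 0.85, 0.28, 1], [0.22, 0.25, 0.008, 0.22, 0.85, 0.28, 1], [0.22, 0.25, 0.008, 0.22, 0.85, 0.28, 1], [0.22, 0.25, 0.008, 0.22, 0.85, 0.28, 1], [0.22, 0.25, 0.008, 0.22, 0.85, 0.28, 1]]
  ]
}}

```text
t: 2.2
eef_pos: [0.4798, -0.1775, 0.1705]
ee_rot: [0.346, -0.084, 0.674, -0.647]
wrist_force: [-1.0, 0.7, 1.2]
grip_width: 0.0856
```

```bash
python3 - <<'E'
from h import *
ramp=np.load("ramp.npy")
show()
t,R=gp(ramp,(-86,0,60),np.pi,-np.radians(30)); 
plan(t+[0,0,.13],R)
E
```

```text
t 2.2 p [ 0.4798 -0.1775  0.1705] yaw x -143.1 fing [ 0.334  0.149 -0.931] q [-0.78  0.42  1.97  0.56  0.69 -0.27] F [-1.   0.7  1.2] w 0.0856
share [-0.0022 -0.0036 -0.0002  0.0699  0.2578  0.0881] rows>= 0.1 3.5
```

{"fn": "move_arm", "kwargs": {
  "moves": [
    [[-0.002, -0.004, 0, 0.07, 0.26, 0.088, 1], [-0.002, -0.004, 0, 0.07, 0.26, 0.088, 1], [-0.002, -0.004, 0, 0.07, 0.26, 0.088, 1], [-0.002, -0.004, 0, 0.07, 0.26, 0.088, 1], [-0.002, -0.004, 0, 0.07, 0.26, 0.088, 1], [-0.002, -0.004, 0, 0.07, 0.26, 0.088, 1], [-0.002, -0.004, 0, 0.07, 0.26, 0.088, 1], [-0.002, -0.004, 0, 0.07, 0.26, 0.088, 1]]
  ]
}}

```text
t: 2.87
eef_pos: [0.4806, -0.1775, 0.1741]
ee_rot: [0.25, 0.114, 0.698, -0.661]
wrist_force: [0.3, 0.3, -0.9]
grip_width: 0.0853
```

```bash
python3 - <<'E'
from h import *
import pickle
from rampfit import overlay,RS
ramp=np.load("ramp.npy")
st=show(); im=eyes.snapshot("wrist"); cv2.imwrite("pics/w2.png",im); pickle.dump(st,open("w2.pkl","wb"))
overlay("wrist","w2",st,ramp,RS,(0,0,512,384),"w2o",3,.5)
t,R=gp(ramp,(-86,0,60),np.pi,-np.radians(30)); 
plan(t+[0,0,.13],R); plan(t,R)
E
```

```text
t 2.87 p [ 0.4806 -0.1775  0.1741] yaw x -168.5 fing [ 0.49   0.099 -0.866] q [-0.84  0.41  2.09  0.94  0.56 -0.26] F [ 0.3  0.3 -0.9] w 0.0853
share [ 0.0007  0.0004 -0.0009 -0.0006 -0.0009  0.    ] rows>= 0.0 0.0
share [ 0.0874  0.1505 -0.0009 -0.0006 -0.0009  0.    ] rows>= 3.1 0.0
```

View pics/w2o.png

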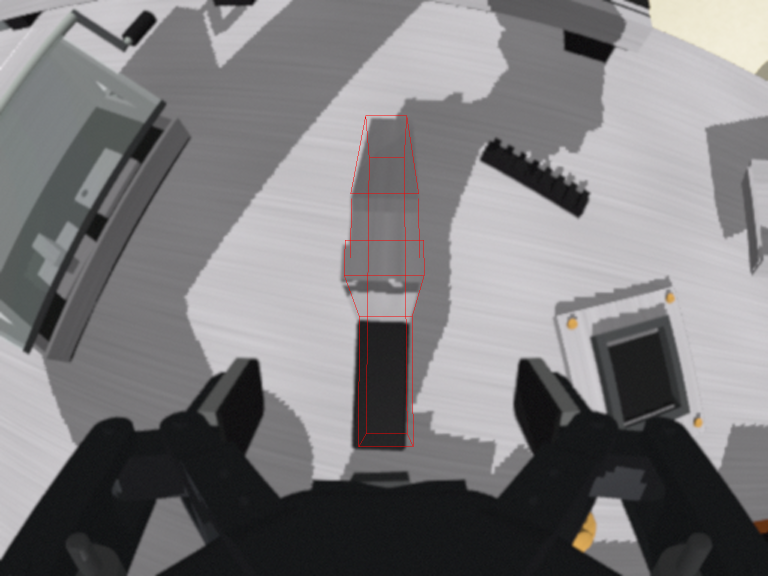

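```bash
python3 - <<'E'
from rampfit import *
im=cv2.imread("pics/w2.png"); crop(im,215,65,300,305,3,"w2c")
E
```

```text
(no output)
```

View pics/w2c.png

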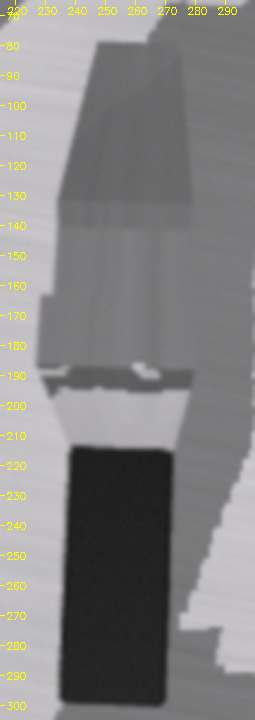

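```bash
python3 - <<'E'
import rampfit as r, numpy as np
from rampfit import *
st=pickle.load(open("w2.pkl","rb"))
o=[((234.5,299),(-115,15,85)),((270,300),(-115,-15,85)),((238,214),(-42,15,85)),((273,215),(-42,-15,85)),((227.5,187),(-42,15,172)),((280.5,188),(-42,-15,172)),((229,163.5),(-28,15,172)),((235,132),(0,15,155)),((279,132),(0,-15,155)),((248,79),(110,15,62)),((274.5,79),(110,-15,62))]
f=lambda p:np.concatenate([np.array(proj("wrist",B(p,X),st))-uv for uv,X in o])
s=least_squares(f,np.load("ramp.npy"),loss="soft_l1");print(s.x,np.degrees(s.x[2]),s.fun.reshape(-1,2))
np.save("ramp.npy",s.x)
t,R=gp(s.x,(-86,0,60),np.pi,-np.radians(30)); print(t)
plan(t,R)
# also check bin points
b=np.load("bin.npy")
overlay("wrist","w2",st,b,[((28,-119,135),(28,119,135)),((-75,-119,0),(-75,119,0)),((-75,-119,35),(-75,119,35)),((-69,-119,53),(-69,119,53)),((-17,-150,93),(-17,-180,93)),((-75,-119,0),(-75,-119,35)),((30,-142,130),(-17,-142,93))],(0,0,200,260),"w2bin",4,.75)
E
```

```text
[ 0.5525 -0.1626  0.1651] 9.462206010417287 [[-0.3227  0.7136]
 [ 0.6679  1.1305]
 [-0.1545 -1.073 ]
 [ 0.3555 -0.8365]
 [-0.2887 -0.2305]
 [ 0.3271  0.5689]
 [-0.2364 -0.3484]
 [-0.8915 -0.3611]
 [ 0.7659  1.0307]
 [-0.571  -0.8822]
 [ 0.3769 -0.0689]]
[ 0.4771 -0.1752  0.0435]
share [ 0.0904  0.1488 -0.0039  0.011   0.0191  0.    ] rows>= 3.1 0.3
```

View pics/w2bin.png

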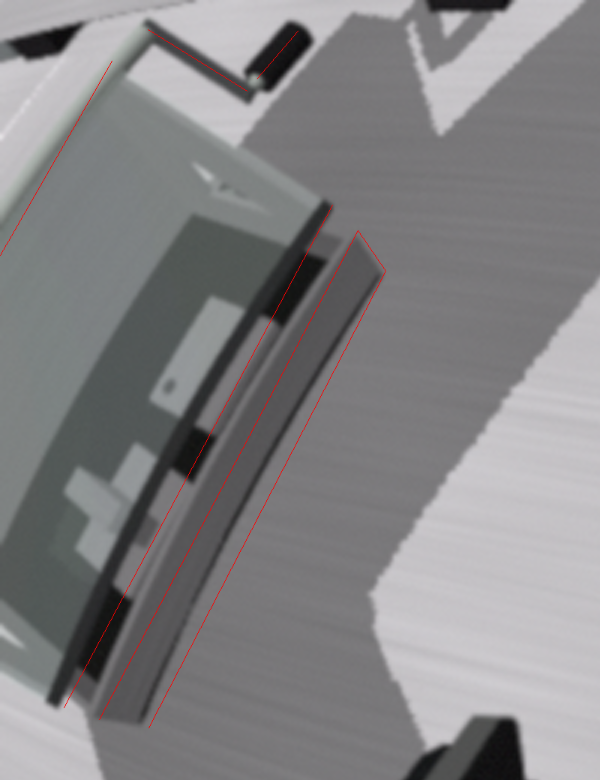

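{"fn": "move_arm", "kwargs": {
  "moves": [
    [[0.03, 0.05, -0.001, 0.011, 0.019, 0, 1], [0.06, 0.1, -0.003, 0.011, 0.019, 0, 1], [0.09, 0.149, -0.004, 0.011, 0.019, 0, 1], [0.09, 0.149, -0.004, 0.011, 0.019, 0, 1], [0.09, 0.149, -0.004, 0.011, 0.019, 0, 1], [0.09, 0.149, -0.004, 0.011, 0.019, 0, -0.5], [0.09, 0.149, -0.004, 0.011, 0.019, 0, -0.5], [0.09, 0.149, -0.004, 0.011, 0.019, 0, -0.5]]
  ],
  "newtons": 80
}}

```text
t: 3.58
eef_pos: [0.4781, -0.1752, 0.0443]
ee_rot: [0.24, 0.126, 0.695, -0.666]
wrist_force: [-0.0, -0.3, 0.3]
grip_width: 0.0515
```

```bash
python3 - <<'E'
from h import *
show()
E
```

```text
t 3.58 p [ 0.4781 -0.1752  0.0443] yaw x -170.4 fing [ 0.494  0.082 -0.865] q [-0.83  0.74  2.18  1.75  0.44 -1.13] F [-0.  -0.3  0.3] w 0.0515
```

{"fn": "move_arm", "kwargs": {
  "moves": [
    [[0, 0, 0, 0, 0, 0, -1], [0, 0, 0, 0, 0, 0, -1], [0, 0, 0, 0, 0, 0, -1], [0, 0, 0, 0, 0, 0, -1], [0, 0, 0, 0, 0, 0, -1], [0, 0, 0, 0, 0, 0, -1], [-0.004, -0.006, 0, 0, 0, 0, -1], [-0.008, -0.0135, 0, 0, 0, 0, -1]]
  ],
  "newtons": 80
}}

```text
t: 4.25
eef_pos: [0.4777, -0.1755, 0.0562]
ee_rot: [0.239, 0.125, 0.695, -0.666]
wrist_force: [-0.3, 1.0, -3.2]
grip_width: 0.0292
```

```bash
python3 - <<'E'
from h import *
show()
b=np.load("bin.npy"); print(b)
im=eyes.snapshot("wrist"); cv2.imwrite("pics/w3.png",im)
p0=Bw(b,(-185,-165,0)); P=[p0[0],p0[1],b[2]]; print(P)
t,R=gp(P,(-86,0,70),np.pi,-np.radians(30)); print(t)
plan(t,R)
E
```

```text
t 4.25 p [ 0.4777 -0.1755  0.0562] yaw x -170.4 fing [ 0.493  0.081 -0.866] q [-0.83  0.71  2.18  1.68  0.43 -1.05] F [-0.3  1.  -3.2] w 0.0292
[0.559  0.1453 1.3589]
[np.float64(0.6813555528644912), np.float64(-0.07025329896400564), np.float64(1.358855366270605)]
[ 0.6653 -0.145   0.0535]
share [-0.2164  0.131   0.0011 -0.3814 -0.6567  0.0006] rows>= 4.5 9.5
```

View pics/w3.png

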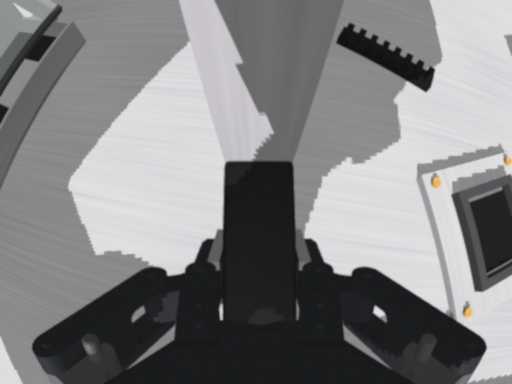

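{"fn": "move_arm", "kwargs": {
  "moves": [
    [[-0.02, 0.012, 0, -0.038, -0.066, 0, -1], [-0.04, 0.025, 0, -0.076, -0.131, 0, -1], [-0.062, 0.038, 0, -0.115, -0.197, 0, -1], [-0.085, 0.051, 0, -0.153, -0.263, 0, -1], [-0.105, 0.064, 0, -0.191, -0.328, 0, -1], [-0.13, 0.078, 0, -0.229, -0.394, 0, -1], [-0.15, 0.091, 0, -0.267, -0.46, 0, -1], [-0.173, 0.105, 0, -0.305, -0.525, 0, -1]]
  ]
}}

```text
t: 4.97
eef_pos: [0.6274, -0.1507, 0.0538]
ee_rot: [0.516, -0.207, 0.676, -0.483]
wrist_force: [0.6, -0.1, -3.9]
grip_width: 0.029
```

```bash
python3 - <<'E'
from h import *
show()
b=np.load("bin.npy")
p0=Bw(b,(-185,-165,0)); P=[p0[0],p0[1],b[2]]
t,R=gp(P,(-86,0,70),np.pi,-np.radians(30)); print(t)
plan(t,R)
E
```

```text
t 4.97 p [ 0.6274 -0.1507  0.0538] yaw x -116.1 fing [ 0.218  0.447 -0.867] q [-0.64  0.83  1.55  0.63  0.97 -0.61] F [ 0.6 -0.1 -3.9] w 0.029
[ 0.6653 -0.145   0.0535]
share [-0.025   0.0146  0.042  -0.0768 -0.1343  0.0018] rows>= 0.9 1.9
```

{"fn": "move_arm", "kwargs": {
  "moves": [
    [[-0.01, 0.007, 0.02, -0.038, -0.066, 0, -1], [-0.025, 0.015, 0.042, -0.077, -0.134, 0, -1], [-0.025, 0.015, 0.042, -0.077, -0.134, 0, -1], [-0.025, 0.015, 0.042, -0.077, -0.134, 0, -1], [-0.025, 0.015, 0.042, -0.077, -0.134, 0, -1], [-0.025, 0.015, 0.042, -0.077, -0.134, 0, -1], [-0.025, 0.015, 0.042, -0.077, -0.134, 0, -1], [-0.025, 0.015, 0.042, -0.077, -0.134, 0, -1]]
  ]
}}

```text
t: 5.63
eef_pos: [0.6643, -0.145, 0.0533]
ee_rot: [0.57, -0.287, 0.647, -0.417]
wrist_force: [0.2, -0.6, -4.0]
grip_width: 0.0293
```

```bash
python3 - <<'E'
from h import *
import pickle
from rampfit import overlay,RS
from scipy.optimize import least_squares
b=np.load("bin.npy")
st=show(); im=eyes.snapshot("wrist"); cv2.imwrite("pics/w4.png",im); pickle.dump(st,open("w4.pkl","wb"))
t=eyes.snapshot("top"); cv2.imwrite("pics/top4.png",t); s=eyes.snapshot("scene"); cv2.imwrite("pics/scene4.png",s)
crop(im,0,0,512,250,2 if 0 else 1,"w4g",50); cv2.imwrite("pics/w4b.png",cv2.resize(im,None,fx=1.5,fy=1.5))
crop(s,210,170,410,300,4,"s4"); crop(t,150,90,320,215,4,"t4")
E
```

```text
t 5.63 p [ 0.6643 -0.145   0.0533] yaw x -102.3 fing [ 0.104  0.487 -0.867] q [-0.59  0.89  1.37  0.53  1.16 -0.66] F [ 0.2 -0.6 -4. ] w 0.0293
```

View pics/w4b.png

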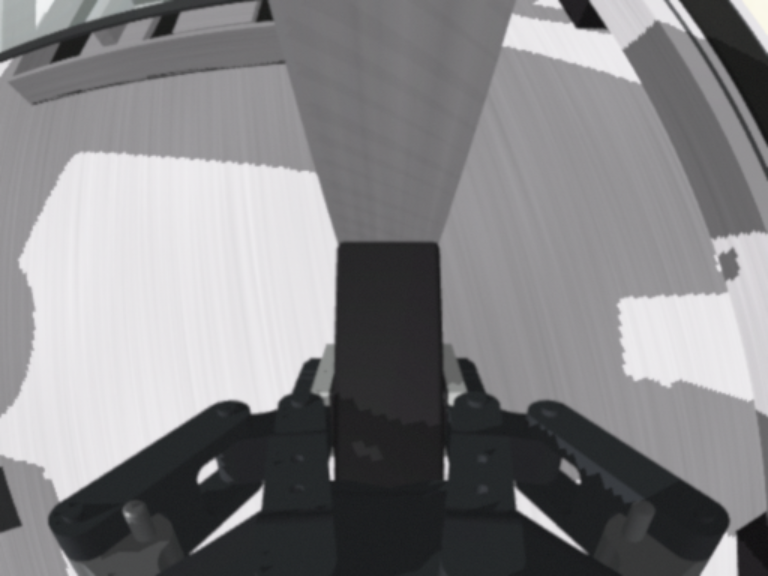

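View pics/s4.png

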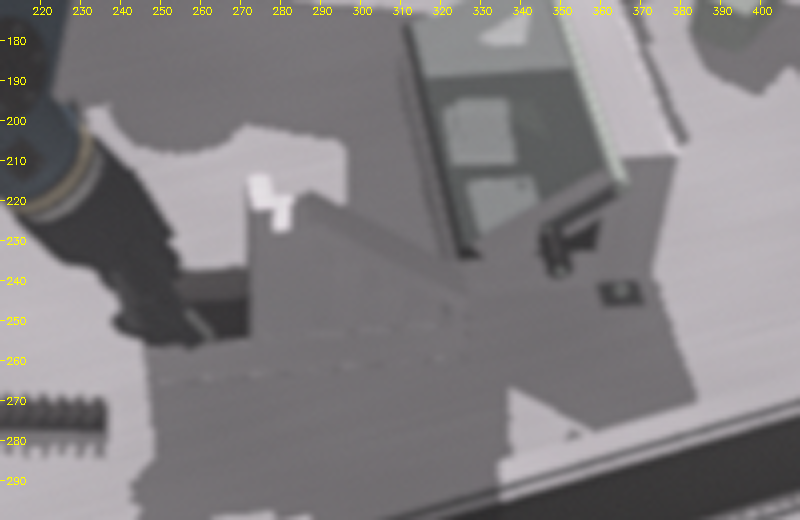

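View pics/t4.png

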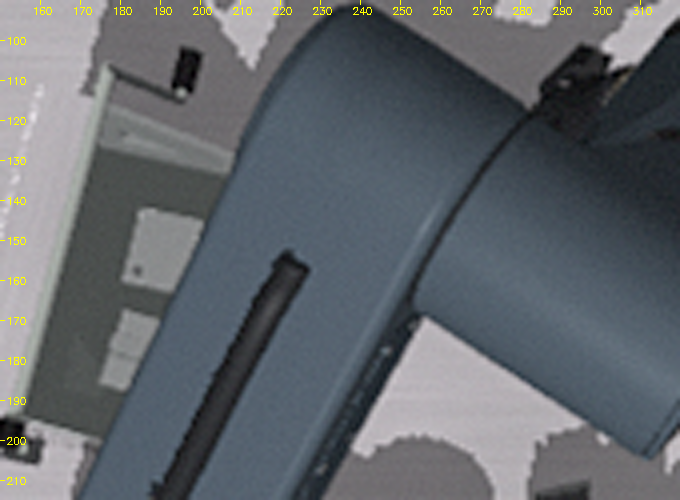

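```bash
cat >> h.py <<'E'
def inbin(b,X):
    c,s=np.cos(b[2]),np.sin(b[2]); d=np.array(X)-[b[0],b[1],0]
    return np.array([c*d[0]+s*d[1],-s*d[0]+c*d[1],d[2]])*1000
E
python3 - <<'E'
from h import *
b=np.load("bin.npy"); st=show(); R=q2R(st["ee_rot"]); g=st["eef_pos"]-.019*R[:,1]
print("tcp bin",inbin(b,st["eef_pos"]),"grasp",inbin(b,g), "ramp dir off deg", np.degrees(np.arctan2(-R[1,0],-R[0,0])-b[2]))
# target: TCP moves to bin y -165, z .0447, same x +20
def tgt(dx,z,y=-165):
    i=inbin(b,st["eef_pos"]); P=Bw(b,(i[0]+dx,y,0)); return [P[0],P[1],z]
Rt=down(b[2]+np.pi,-np.radians(30))
plan(tgt(5,.0447),Rt); plan(tgt(80,.0447),Rt)
E
```

```text
t 5.78 p [ 0.665  -0.1452  0.0535] yaw x -102.2 fing [ 0.104  0.487 -0.867] q [-0.59  0.89  1.37  0.53  1.16 -0.66] F [ 1.1  0.3 -2.9] w 0.0293
tcp bin [-261.7245 -164.7439   53.4856] grasp [-271.1791 -164.7508   69.9661] ramp dir off deg -0.08876674116889441
share [ 0.      0.0135  0.0003  0.0002 -0.0009  0.0018] rows>= 0.2 0.0
share [-0.0867  0.0632  0.0002  0.0002 -0.0009  0.0018] rows>= 1.9 0.0
```

{"fn": "move_arm", "kwargs": {
  "moves": [
    [[0, 0.007, 0, 0, 0, 0.001, -1], [0, 0.0135, 0, 0, 0, 0.002, -1], [-0.014, 0.022, 0, 0, 0, 0.002, -1], [-0.029, 0.03, 0, 0, 0, 0.002, -1], [-0.043, 0.038, 0, 0, 0, 0.002, -1], [-0.058, 0.047, 0, 0, 0, 0.002, -1], [-0.072, 0.055, 0, 0, 0, 0.002, -1], [-0.081, 0.06, 0, 0, 0, 0.002, -1]]
  ]
}}

```text
t: 6.45
eef_pos: [0.6819, -0.0706, 0.0459]
ee_rot: [0.572, -0.286, 0.646, -0.417]
wrist_force: [-1.2, -6.1, 5.4]
grip_width: 0.0292
```

```bash
cat > st.py <<'E'
from h import *
import sys
b=np.load("bin.npy"); st=show(); R=q2R(st["ee_rot"]); g=st["eef_pos"]-.019*R[:,1]
i=inbin(b,st["eef_pos"]); print("tcp bin",i,"Fbin",np.array([np.cos(b[2])*st["wrist_force"][0]+np.sin(b[2])*st["wrist_force"][1],-np.sin(b[2])*st["wrist_force"][0]+np.cos(b[2])*st["wrist_force"][1]]))
Rt=down(b[2]+np.pi,-np.radians(30))
for x in map(float,sys.argv[1:]):
    P=Bw(b,(x,-165,0)); plan([P[0],P[1],.0447],Rt)
s=eyes.snapshot("scene"); cv2.imwrite("pics/s_%.2f.png"%st["t"],s); crop(s,210,140,410,290,4,"s_last")
E
python3 st.py -100 -84.7
```

```text
t 6.45 p [ 0.6819 -0.0706  0.0459] yaw x -102.1 fing [ 0.107  0.489 -0.866] q [-0.48  0.89  1.4   0.58  1.08 -0.61] F [-1.2 -6.1  5.4] w 0.0292
tcp bin [-185.2408 -165.6244   45.9357] Fbin [-6.2256 -0.074 ]
share [-0.0976  0.0583 -0.0009 -0.0009  0.0002 -0.0004] rows>= 2.0 0.0
share [-0.1152  0.0685 -0.0009 -0.0009  0.0002 -0.0004] rows>= 2.4 0.0
```

View pics/s_last.png

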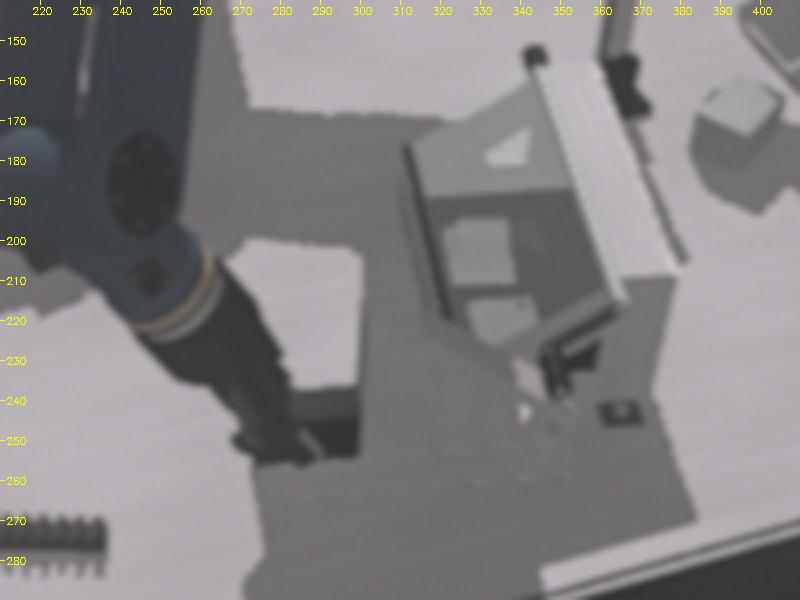

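```bash
sed -i 's/,.0447\]/,.0456]/' st.py; python3 st.py -120 | tail -1
```

```text
share [-0.0732  0.043  -0.0005 -0.0004  0.0005 -0.0012] rows>= 1.5 0.0
```

{"fn": "move_arm", "kwargs": {
  "moves": [
    [[-0.009, 0.005, 0, 0, 0, 0, -1], [-0.018, 0.0107, 0, 0, 0, 0, -1], [-0.0275, 0.016, 0, 0, 0, 0, -1], [-0.0366, 0.0215, 0, 0, 0, 0, -1], [-0.0457, 0.0267, 0, 0, 0, 0, -1], [-0.055, 0.032, 0, 0, 0, 0, -1], [-0.064, 0.0375, 0, 0, 0, 0, -1], [-0.0732, 0.043, 0, 0, 0, 0, -1]]
  ]
}}

```text
t: 7.22
eef_pos: [0.6966, -0.0112, 0.0459]
ee_rot: [0.572, -0.287, 0.644, -0.419]
wrist_force: [-2.1, -11.6, 6.5]
grip_width: 0.0294
```

```bash
python3 st.py -100 -85
```

```text
t 7.22 p [ 0.6966 -0.0112  0.0459] yaw x -102.1 fing [ 0.11   0.485 -0.868] q [-0.39  0.88  1.41  0.61  1.04 -0.55] F [ -2.1 -11.6   6.5] w 0.0294
tcp bin [-124.0503 -167.4592   45.8539] Fbin [-11.7669  -0.3637]
share [-0.0277  0.0162 -0.0033 -0.0036  0.0007  0.0023] rows>= 0.6 0.1
share [-0.045   0.0261 -0.0034 -0.0036  0.0007  0.0023] rows>= 0.9 0.1
```

View pics/s_last.png

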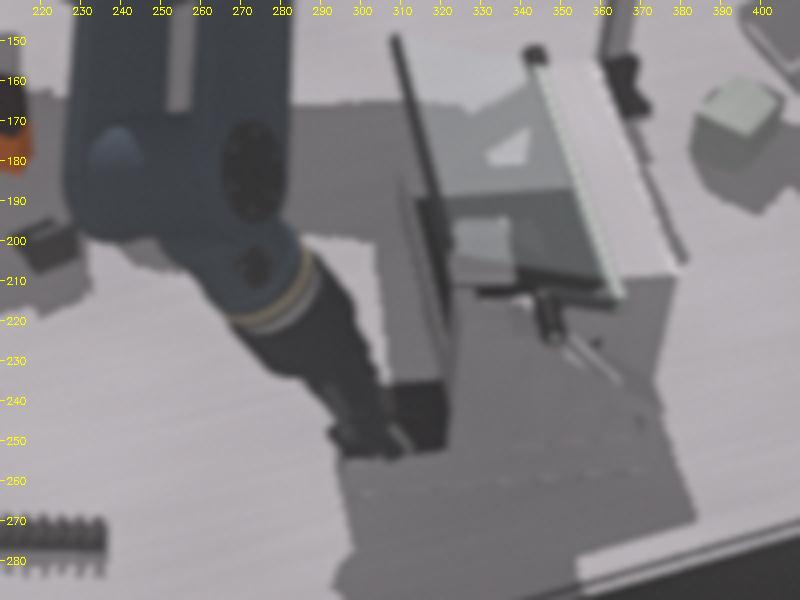

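{"fn": "move_arm", "kwargs": {
  "moves": [
    [[-0.009, 0.005, -0.001, 0, 0, 0, -1], [-0.018, 0.0107, -0.002, 0, 0, 0, -1], [-0.0277, 0.016, -0.003, 0, 0, 0, -1], [-0.033, 0.0195, -0.003, 0, 0, 0, -1], [-0.038, 0.022, -0.003, 0, 0, 0, -1], [-0.041, 0.024, -0.003, 0, 0, 0, -1], [-0.0435, 0.0255, -0.003, 0, 0, 0, -1], [-0.0435, 0.0255, -0.003, 0, 0, 0, -1]]
  ]
}}

```text
t: 7.93
eef_pos: [0.704, 0.0266, 0.0459]
ee_rot: [0.572, -0.286, 0.643, -0.42]
wrist_force: [1.9, -6.1, 4.8]
grip_width: 0.0293
```

```bash
python3 st.py -85 -80
```

```text
t 7.93 p [0.704  0.0266 0.0459] yaw x -102.0 fing [ 0.113  0.483 -0.868] q [-0.34  0.88  1.41  0.62  1.01 -0.51] F [ 1.9 -6.1  4.8] w 0.0293
tcp bin [ -85.5132 -166.7815   45.9176] Fbin [-5.529  -3.1664]
share [-0.0004  0.0007 -0.0024 -0.0057  0.0012  0.0031] rows>= 0.0 0.1
share [-0.0062  0.004  -0.0024 -0.0057  0.0012  0.0031] rows>= 0.1 0.1
```

View pics/s_last.png

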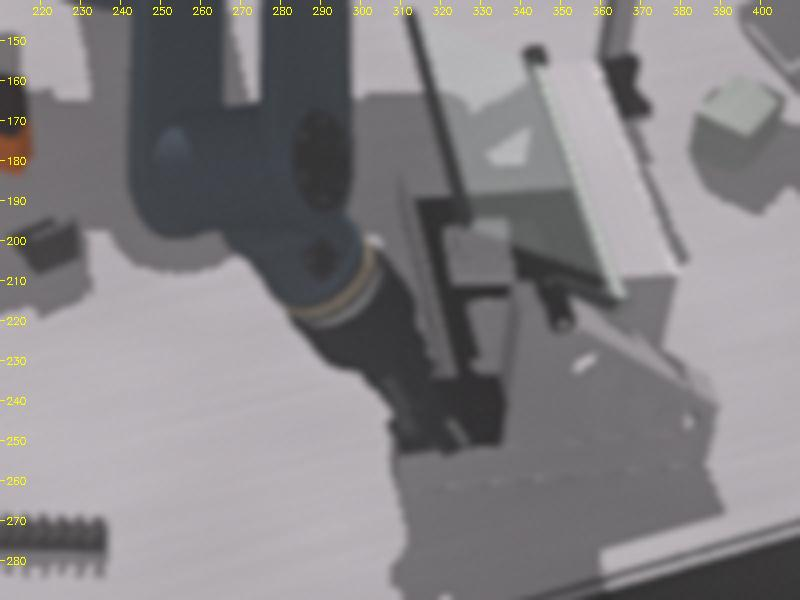

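```bash
python3 - <<'E'
from h import *
import glob
s=cv2.imread(sorted(glob.glob("pics/s_7.9*.png"))[-1]); crop(s,310,185,400,265,8,"s_c1")
im=eyes.snapshot("wrist"); cv2.imwrite("pics/w5.png",cv2.resize(im,None,fx=1.5,fy=1.5))
E
```

```text
(no output)
```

View pics/s_c1.png

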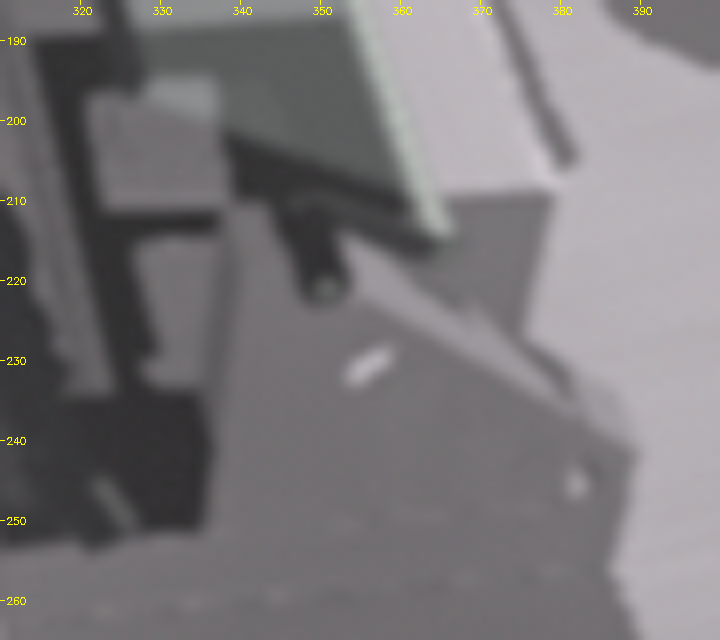

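View pics/w5.png

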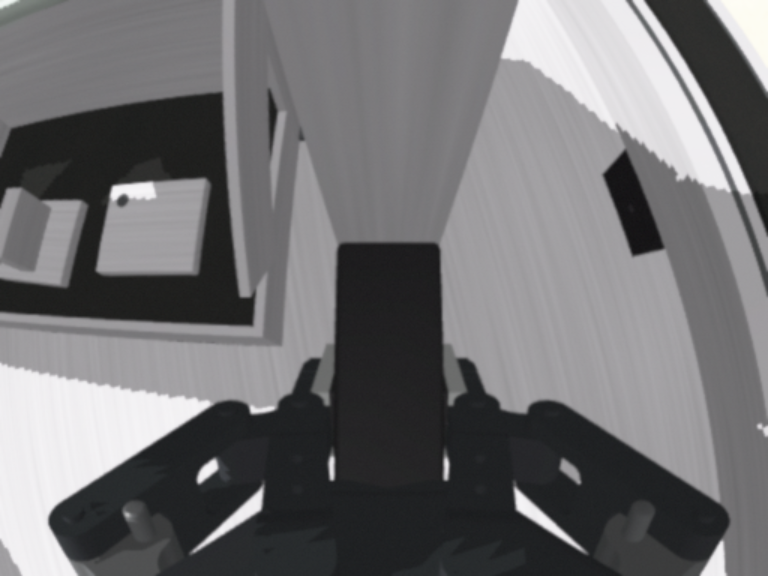

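```bash
cat > ov.py <<'E'
from rampfit import *
import sys,glob
b=np.load("bin.npy")
def roll(fl,y0=-180,y1=-150):
    a=np.arctan2(-37,-47)-fl; x,z=30+60*np.cos(a),130+60*np.sin(a)
    return x,z
def segs(fl,ox,oy=-166):
    x,z=roll(fl); S=[]
    th=np.linspace(0,2*np.pi,17)
    for y in(-180,-150):
        pts=[(x+9*np.cos(t),y,z+9*np.sin(t)) for t in th]; S+=list(zip(pts[:-1],pts[1:]))
    a=.663-fl; e=(30-125*np.cos(a),130-125*np.sin(a))
    S+=[((e[0],-119,e[1]),(e[0],119,e[1])),((30,-119,130),(e[0],-119,e[1])),((30,119,130),(e[0],119,e[1]))]
    S+=[((p[0]+ox,p[1]+oy,p[2]),(q[0]+ox,q[1]+oy,q[2])) for p,q in RS]
    return S
E
python3 - <<'E'
from ov import *
import glob
f=sorted(glob.glob("pics/s_7.9*.png"))[-1].split("/")[1][:-4]
for fl in (1.17,): 
    print(roll(fl)); overlay("scene",f,None,b,segs(fl,-8.8),(300,120,400,265),"ov1",8,.5)
E
```

```text
(np.float64(-22.565765034804315), np.float64(158.9281929319089))
```

View pics/ov1.png

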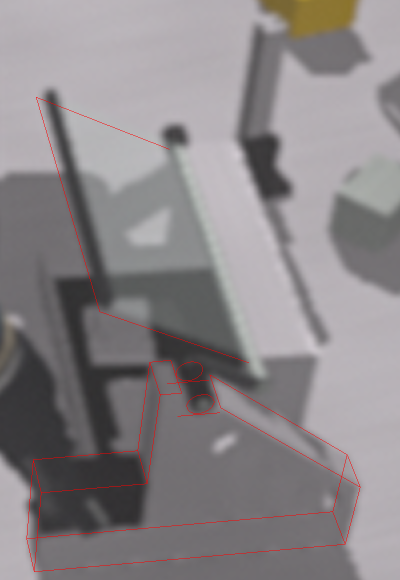

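{"fn": "move_arm", "kwargs": {
  "moves": [
    [[-0.0015, 0.001, -0.0005, 0, 0, 0, -1], [-0.003, 0.0018, -0.001, 0, 0, 0, -1], [-0.0045, 0.0027, -0.001, 0, 0, 0, -1], [-0.006, 0.0036, -0.001, 0, 0, 0, -1], [-0.0075, 0.0045, -0.001, 0, 0, 0, -1], [-0.0075, 0.0045, -0.001, 0, 0, 0, -1], [-0.0075, 0.0045, -0.001, 0, 0, 0, -1], [-0.0075, 0.0045, -0.001, 0, 0, 0, -1]]
  ]
}}

```text
t: 8.7
eef_pos: [0.7053, 0.0313, 0.0459]
ee_rot: [0.572, -0.286, 0.642, -0.422]
wrist_force: [-0.1, -6.8, 4.5]
grip_width: 0.0297
```

```bash
python3 st.py -75; python3 - <<'E'
from ov import *
import glob
f=sorted(glob.glob("pics/s_8*.png"))[-1].split("/")[1][:-4]
overlay("scene",f,None,b,segs(1.17,-3),(300,120,400,265),"ov2",8,.5)
s=cv2.imread(f"pics/{f}.png"); crop(s,310,185,400,265,8,"s_c2")
E
```

```text
t 8.7 p [0.7053 0.0313 0.0459] yaw x -102.0 fing [ 0.115  0.48  -0.869] q [-0.33  0.88  1.41  0.62  1.   -0.5 ] F [-0.1 -6.8  4.5] w 0.0297
tcp bin [ -80.6899 -167.046    45.9121] Fbin [-6.6664 -1.3613]
share [-0.0064  0.0041 -0.0028 -0.0072  0.0011  0.0045] rows>= 0.1 0.1
```

View pics/ov2.png

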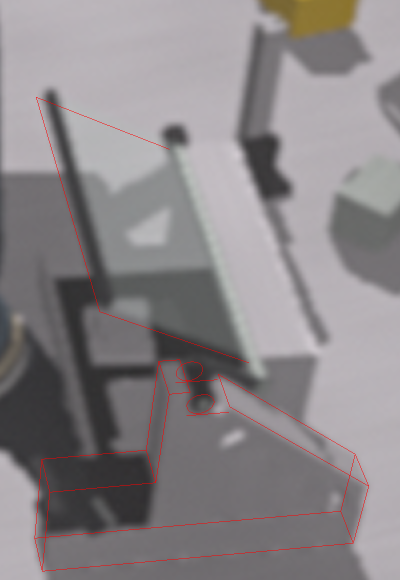

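View pics/s_c2.png

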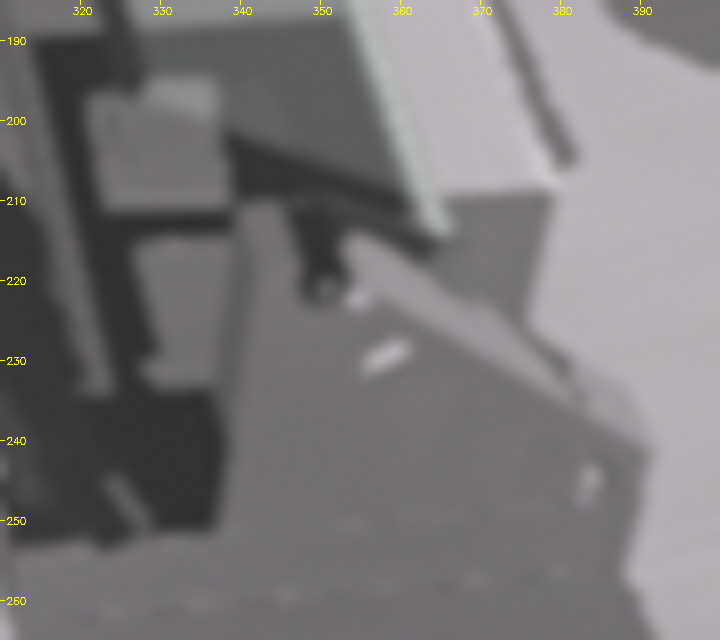

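{"fn": "move_arm", "kwargs": {
  "moves": [
    [[-0.0015, 0.001, -0.0005, 0, 0, 0, -1], [-0.003, 0.0018, -0.001, 0, 0, 0, -1], [-0.0045, 0.0027, -0.001, 0, 0, 0, -1], [-0.006, 0.0036, -0.001, 0, 0, 0, -1], [-0.0075, 0.0045, -0.001, 0, 0, 0, -1], [-0.0075, 0.0045, -0.001, 0, 0, 0, -1], [-0.0075, 0.0045, -0.001, 0, 0, 0, -1], [-0.0075, 0.0045, -0.001, 0, 0, 0, -1]]
  ]
}}

```text
t: 9.42
eef_pos: [0.7063, 0.0341, 0.0459]
ee_rot: [0.572, -0.287, 0.641, -0.424]
wrist_force: [-2.6, -12.9, 5.8]
grip_width: 0.029
```

```bash
python3 st.py -75; python3 - <<'E'
from ov import *
import glob
f=sorted(glob.glob("pics/s_9*.png"))[-1].split("/")[1][:-4]
overlay("scene",f,None,b,segs(1.17,0),(300,120,400,265),"ov3",8,.5)
s=cv2.imread(f"pics/{f}.png"); crop(s,310,185,400,265,8,"s_c3")
E
```

```text
t 9.42 p [0.7063 0.0341 0.0459] yaw x -102.0 fing [ 0.117  0.476 -0.871] q [-0.32  0.88  1.41  0.62  0.99 -0.49] F [ -2.6 -12.9   5.8] w 0.029
tcp bin [ -77.6864 -167.4359   45.8916] Fbin [-13.1617  -0.1642]
share [-0.0029  0.002  -0.0033 -0.0089  0.001   0.0072] rows>= 0.1 0.1
```

View pics/s_c3.png

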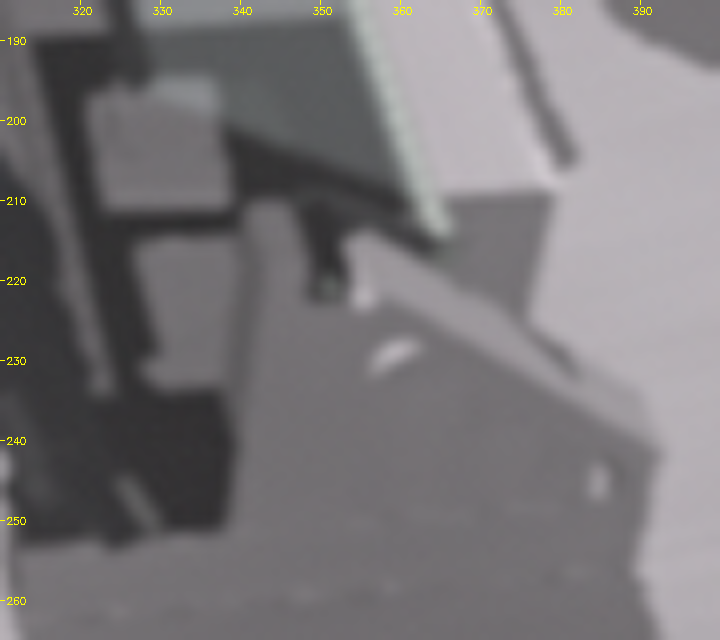

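{"fn": "move_arm", "kwargs": {
  "moves": [
    [[0, 0, 0, 0, 0, 0, 0.05], [0, 0, 0, 0, 0, 0, 0.05], [0, 0, 0, 0, 0, 0, 0.05], [0, 0, 0, 0, 0, 0, 0.05], [0, -0.02, 0, 0, 0, 0, 0.05], [0, -0.06, 0, 0, 0, 0, 0.05], [0, -0.1, 0, 0, 0, 0, 0.05], [0, -0.14, 0, 0, 0, 0, 0.05]]
  ]
}}

```text
t: 10.13
eef_pos: [0.6935, -0.0159, 0.1387]
ee_rot: [0.572, -0.287, 0.642, -0.423]
wrist_force: [0.2, 0.5, -0.7]
grip_width: 0.0448
```

```bash
python3 st.py -75; python3 - <<'E'
from ov import *
import glob
f=sorted(glob.glob("pics/s_1*.png"))[-1].split("/")[1][:-4]
s=cv2.imread(f"pics/{f}.png"); crop(s,300,120,400,265,4,"s_c4")
st=arm.state(); im=eyes.snapshot("wrist"); cv2.imwrite("pics/w6.png",im); pickle.dump(st,open("w6.pkl","wb")); cv2.imwrite("pics/w6b.png",cv2.resize(im,None,fx=1.5,fy=1.5))
E
```

```text
t 10.13 p [ 0.6935 -0.0159  0.1387] yaw x -102.0 fing [ 0.115  0.477 -0.871] q [-0.4   0.75  1.39  0.56  1.15 -0.46] F [ 0.2  0.5 -0.7] w 0.0448
tcp bin [-129.3111 -165.39    138.6999] Fbin [ 0.4991 -0.0753]
share [-0.0022  0.1437 -0.0023 -0.0079  0.0012  0.007 ] rows>= 2.6 0.1
```

View pics/s_c4.png

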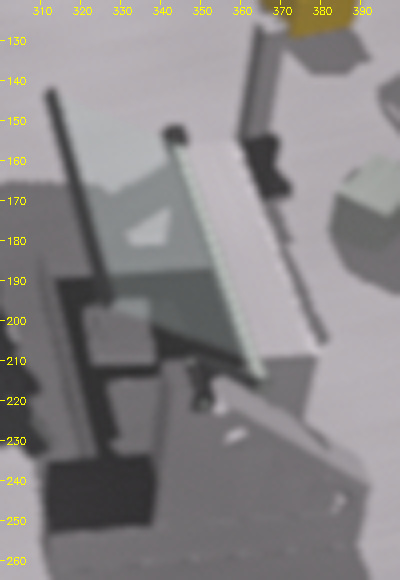

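View pics/w6b.png

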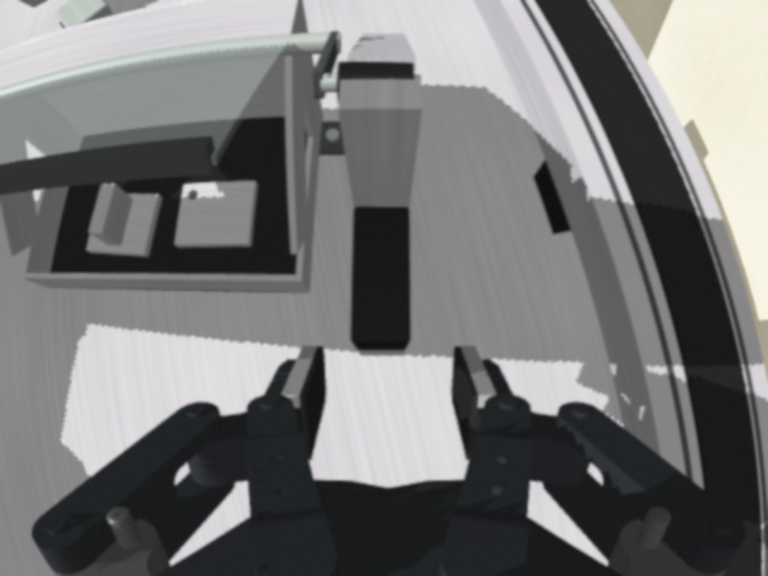

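```bash
cat > kin.py <<'E'
from h import *
import pickle
from scipy.optimize import least_squares
def Rz(a):c,s=np.cos(a),np.sin(a);return np.array([[c,-s,0],[s,c,0],[0,0,1.]])
def Ry(a):c,s=np.cos(a),np.sin(a);return np.array([[c,0,s],[0,1.,0],[-s,0,c]])
def fk(q,k,s4=1,s6=1):
    d,r1,h,x2,z2,x3,z3,x5,zt=k
    R=Rz(q[0]);p=R@[r1,d,h]
    R=R@Ry(q[1]);p=p+R@[x2,0,z2]
    R=R@Ry(q[2]);p=p+R@[x3,0,z3]
    R=R@Rz(s4*q[3])@Ry(q[4]);p=p+R@[x5,0,zt]
    R=R@Rz(s6*q[5])
    return p,R
if __name__=="__main__":
    S=[(np.array([1.07852135,.528483469,1.43387218,0,1.18138322,-.178467302]),np.array([.19254955,.59386821,.23033256]),q2R([-.69770202,.69913908,-.11073455,.11024656]))]
    for f in ["w1","w2","w4","w6"]:
        s=pickle.load(open(f+".pkl","rb")); S.append((s["joint_pos"],s["eef_pos"],q2R(s["ee_rot"])))
    st=arm.state(); S.append((st["joint_pos"],st["eef_pos"],q2R(st["ee_rot"])))
    for s4 in(1,-1):
      for s6 in (1,-1):
        f=lambda k:np.concatenate([fk(q,k,s4,s6)[0]-p for q,p,R in S])
        r=least_squares(f,[.11,0,.3,0,.35,0,.35,0,.2])
        # orientation consistency: R_fk^T R const
        M=[fk(q,r.x,s4,s6)[1].T@R for q,p,R in S]
        print(s4,s6,np.abs(r.fun).max(),r.x,max(np.abs(m-M[0]).max() for m in M)); print(M[0]) if s6==1 else 0
E
python3 kin.py
```

```text
1 1 2.3354101712450698e-06 [ 0.111  -0.      0.2742 -0.      0.588   0.1141  0.3917  0.      0.2967] 1.6932554640498714e-05
[[-0.  0. -1.]
 [-1. -0.  0.]
 [-0.  1.  0.]]
1 -1 2.3354101712450698e-06 [ 0.111  -0.      0.2742 -0.      0.588   0.1141  0.3917  0.      0.2967] 0.6860854886413063
-1 1 0.03214596339195286 [ 0.1208  0.1454 -0.2106  0.1196  0.3416 -0.0304  0.1397 -0.0179 -0.2525] 1.2790974359294016
[[-0.  0. -1.]
 [-1. -0.  0.]
 [-0.  1.  0.]]
-1 -1 0.03214596339195286 [ 0.1208  0.1454 -0.2106  0.1196  0.3416 -0.0304  0.1397 -0.0179 -0.2525] 1.1067497887846585
```

```bash
python3 - <<'E'
from h import *
im=cv2.imread("pics/w6.png"); crop(im,20,80,190,200,4,"w6c")
E
```

```text
(no output)
```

View pics/w6c.png

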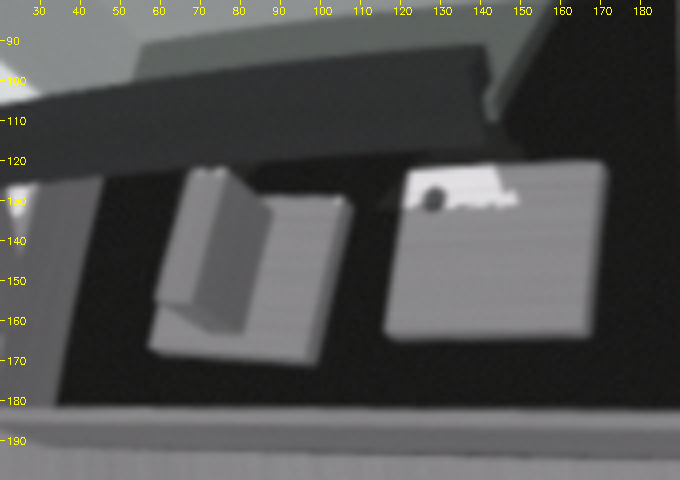

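```bash
cat > coverfit.py <<'E'
from kin import *
def fit(obs,p0,zb=4,fz=False):
    # obs list (cam,st,uv,X)
    def f(p):
        z=p[3] if fz else zb
        return np.concatenate([np.array(proj(c,Bw(p,(X[0],X[1],X[2]+z)),st))-uv for c,st,uv,X in obs])
    r=least_squares(f,list(p0)+([zb] if fz else []),loss="soft_l1"); return r
if __name__=="__main__":
    st=pickle.load(open("w6.pkl","rb")); b=np.load("bin.npy")
    o=[("wrist",st,uv,X) for uv,X in [((57,167),(-25,30,8)),((97,170),(-25,-30,8)),((106,130),(25,-30,8)),((58.5,155),(-20,7,38)),((67.5,156),(-20,-7,38)),((67,122),(20,7,38)),((77,122),(20,-7,38)),((81,164),(-20,-7,8)),((88,132),(20,-7,8))]]
    for fz in (False,True):
        r=fit(o,(.516,.127,b[2]),fz=fz); print(r.x,np.degrees(r.x[2]),"bin",inbin(b,[r.x[0],r.x[1],0]),"\n",r.fun.reshape(-1,2).T)
        if not fz: np.save("cover.npy",r.x)
    o=[("wrist",st,uv,X) for uv,X in [((116,163),(-25,30,8)),((168,163),(-25,-30,8)),((172,121),(25,-30,8)),((121,122),(25,30,8))]]
    r=fit(o,(.594,.118,b[2])); print("blank",r.x,np.degrees(r.x[2]),inbin(b,[r.x[0],r.x[1],0]))
E
python3 coverfit.py
```

```text
[0.5173 0.1335 1.2721] 72.88495749711296 bin [-20.2926  38.2394   0.    ] 
 [[-0.0883 -0.8152 -0.2388 -0.257   0.1761  0.4324 -0.1815  0.176   1.0259]
 [-0.1514 -0.4755 -0.983   0.4067 -0.1663  0.2018  0.0855  0.3157  0.6343]]
[0.518  0.1329 1.2725 5.0779] 72.9114469709249 bin [-20.7425  37.4669   0.    ] 
 [[-0.1577 -0.7296 -0.1355 -0.3285  0.1428  0.3878 -0.1884  0.1971  1.0636]
 [-0.0704 -0.402  -1.0644  0.44   -0.1364  0.1043 -0.0195  0.3758  0.5753]]
blank [0.6003 0.1193 1.3391] 76.72521461550164 [-16.7398 -45.866    0.    ]
```

```bash
cat >> kin.py <<'E'
K=[0.111,0,0.2742,0,0.588,0.1141,0.3917,0,0.2967]
M0=np.array([[0,0,-1.],[-1,0,0],[0,1,0]])
LO=np.array([-3.08,-.75,.22,-1.43,0,-2.85]);HI=np.array([3.08,2.2,2.44,4.57,2.65,2.85])
def FK(q): p,R=fk(q,K); return p,R@M0
def IK(p,R,q0=None,n=12):
    q0=arm.state()["joint_pos"] if q0 is None else q0
    rng=np.random.default_rng(0); sols=[]
    for i in range(n):
        g=q0 if i==0 else np.clip(q0+rng.normal(0,1.0,6),LO+.05,HI-.05)
        def f(q): P,RR=FK(q); return np.r_[(P-p)*5,Rn.from_matrix(RR.T@R).as_rotvec()]
        r=least_squares(f,np.clip(g,LO+1e-3,HI-1e-3),bounds=(LO,HI))
        if np.abs(r.fun).max()<1e-4 and not any(np.abs(r.x-s).max()<.02 for s in sols): sols.append(r.x)
    return sorted(sols,key=lambda s:np.abs(s-q0).max())
E
python3 - <<'E'
from kin import *
c=np.load("cover.npy")
for nm,off,sg in (("A",np.pi,-1),("B",0,1)):
  for lean in (40,):
    t,R=gp(c,(0,0,36),off,sg*np.radians(lean)); print(nm,lean,t)
    for s in IK(t,R): print("  ",s)
    t2=t-.15*R[:,1]
    for s in IK(t2,R): print("  back",s)
E
```

```text
A 40 [0.5209 0.1452 0.0214]
   [-0.32    0.8626  1.9802  1.2154  0.7553 -1.1271]
  back [-0.5343  0.606   1.9881  0.8705  0.957  -0.9031]
B 40 [0.5209 0.1452 0.0214]
   [-0.32    0.8626  1.9802  1.2154  0.7553  2.0145]
  back [-0.5343  0.606   1.9881  0.8705  0.957   2.2385]
```

```bash
python3 - <<'E'
from h import *
im=cv2.imread("pics/w2.png"); crop(im,360,180,480,300,5,"w2h")
im=cv2.imread("pics/top0.png"); crop(im,320,145,385,210,9,"t0h")
E
```

```text
(no output)
```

View pics/w2h.png

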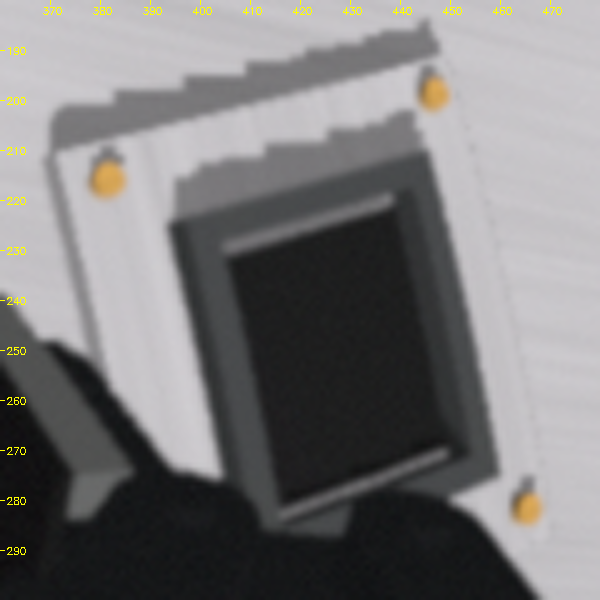

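View pics/t0h.png

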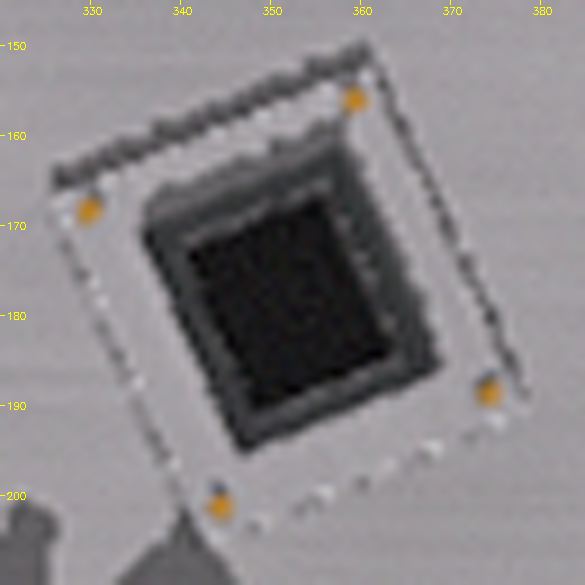

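```bash
cat > hfit.py <<'E'
from coverfit import *
from rampfit import overlay
st2=pickle.load(open("w2.pkl","rb"))
o=[("wrist",st2,uv,X) for uv,X in [((371,210),(-60,65,11)),((447,192),(60,65,11)),((394,225),(-37,42,22)),((445.5,210.5),(37,42,22)),((459,274),(37,-42,22)),((438.5,218.5),(29,34,22)),((404,228.5),(-29,34,22)),((416,284),(-29,-34,22))]]
o+=[("top",None,uv,X) for uv,X in [((326,167),(-60,65,11)),((361.5,151.5),(60,65,11)),((378.5,190),(60,-65,11)),((369,186),(37,-42,22)),((347,195),(-37,-42,22))]]
HS=[]
for a,bb,z in [(60,65,11),(37,42,22),(29,34,22),(29,34,16)]:
    P=[(-a,-bb,z),(a,-bb,z),(a,bb,z),(-a,bb,z)]; HS+=[(P[i],P[(i+1)%4]) for i in range(4)]
if __name__=="__main__":
    r=fit(o,(.52,-.34,np.radians(-65)),zb=0); print(r.x,np.degrees(r.x[2]));print(r.fun.reshape(-1,2))
    rw=fit(o[:8],(.52,-.34,np.radians(-65)),zb=0); print("w",rw.x,np.degrees(rw.x[2]))
    rt=fit(o[8:],(.52,-.34,np.radians(-65)),zb=0); print("t",rt.x,np.degrees(rt.x[2]))
    np.save("hous.npy",r.x)
    overlay("wrist","w2",st2,r.x,HS,(350,170,500,310),"h_w",4,1); overlay("top","top0",None,r.x,HS,(315,140,390,215),"h_t",6,1)
E
python3 hfit.py
```

```text
[ 0.5144 -0.3745 -1.1724] -67.17389728388348
[[-0.8453  0.3868]
 [ 1.6786 -1.4608]
 [ 2.0986 -1.1362]
 [-0.3024 -0.6536]
 [ 0.8212  1.7339]
 [ 3.5614 -0.8843]
 [-0.3876  0.5322]
 [-0.0888  2.2742]
 [-1.4588 -0.2677]
 [-1.496   0.4275]
 [-0.6837  0.3042]
 [-0.3885 -0.1979]
 [-0.6203  0.1928]]
w [ 0.5143 -0.3738 -1.1737] -67.24557113569068
t [ 0.5148 -0.3773 -1.1802] -67.61905036971866
```

View pics/h_w.png

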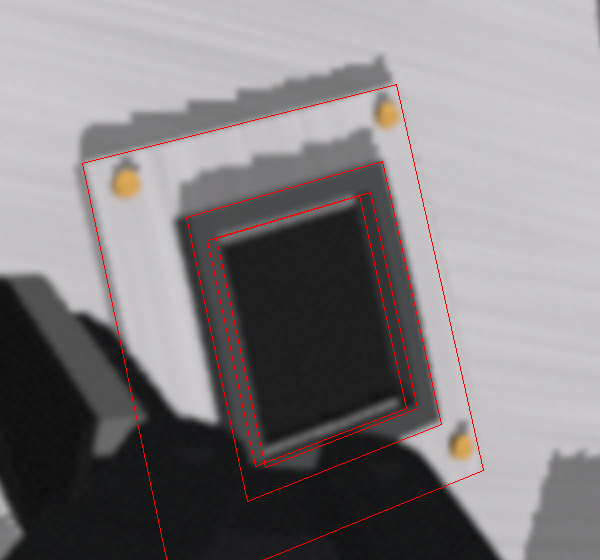

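View pics/h_t.png

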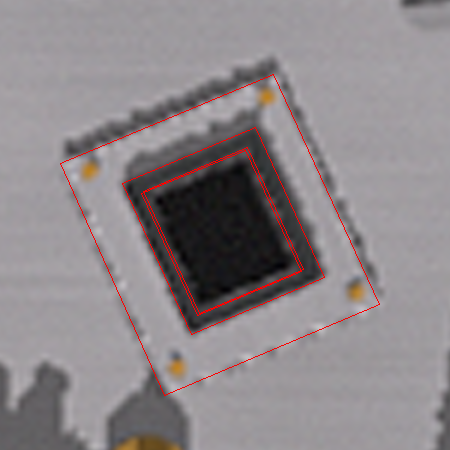

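```bash
python3 - <<'E'
from kin import *
h=np.load("hous.npy")
for nm,off,sg in (("A",np.pi,-1),("B",0,1)):
  for flip in (0,np.pi):
    P=[h[0],h[1],h[2]+flip]
    for zz in (52,110):
        t,R=gp(P,(0,0,zz),off,sg*np.radians(40)); print(nm,"cover yaw",np.degrees(P[2]),"tcp",t)
        for s in IK(t,R,q0=np.array([-.9,.7,1.8,.8,.9,2. if nm=="B" else -1.]),n=16): print("  ",s)
E
```

```text
A cover yaw -67.17389728388348 tcp [ 0.5191 -0.3857  0.0374]
   [-0.6682  0.8318  1.9161  4.0835  0.3942 -2.0744]
A cover yaw -67.17389728388348 tcp [ 0.5191 -0.3857  0.0954]
   [-0.6682  0.7119  1.9103  4.3769  0.3351 -2.388 ]
A cover yaw 112.82610271611652 tcp [ 0.5097 -0.3632  0.0374]
   [-0.8858  1.0528  1.063   0.1843  1.7013 -1.3245]
A cover yaw 112.82610271611652 tcp [ 0.5097 -0.3632  0.0954]
   [-0.8858  0.9808  1.0582  0.1867  1.7768 -1.3101]
B cover yaw -67.17389728388348 tcp [ 0.5191 -0.3857  0.0374]
   [-0.6682  0.8318  1.9161  4.0835  0.3942  1.0672]
B cover yaw -67.17389728388348 tcp [ 0.5191 -0.3857  0.0954]
   [-0.6682  0.7119  1.9103  4.3769  0.3351  0.7536]
B cover yaw 112.82610271611652 tcp [ 0.5097 -0.3632  0.0374]
   [-0.8858  1.0528  1.063   0.1843  1.7013  1.8171]
B cover yaw 112.82610271611652 tcp [ 0.5097 -0.3632  0.0954]
   [-0.8858  0.9808  1.0582  0.1867  1.7768  1.8315]
```

```bash
cat > pl.py <<'E'
from kin import *
c=np.load("cover.npy")
LE=np.radians(40)
def cov(back,spin=0,z=36,P=c,lean=LE,dx=0):
    t,R=gp(P,(dx,0,z),0,lean); return t-back*R[:,1],R@Rn.from_rotvec([0,np.radians(spin),0]).as_matrix()
E
python3 - <<'E'
from pl import *
show()
for sp in (-120,):
    t,R=cov(.2,sp); print(t); plan(t,R); print(IK(t,R)[:2])
E
```

```text
t 10.23 p [ 0.6972 -0.0192  0.1433] yaw x -101.8 fing [ 0.127  0.473 -0.872] q [-0.4   0.74  1.39  0.56  1.15 -0.46] F [ 0.6 -0.1  1. ] w 0.0445
[0.4831 0.0223 0.1747]
share [-0.0165 -0.0465 -0.2896 -0.0477  0.7144  0.1169] rows>= 5.3 9.1
[array([-0.6044,  0.5264,  1.9637,  0.7811,  1.0566,  0.2028])]
```

{"fn": "move_arm", "kwargs": {
  "moves": [
    [[-0.016, -0.046, -0.29, -0.048, 0.714, 0.117, 0.05], [-0.016, -0.046, -0.29, -0.048, 0.714, 0.117, 0.05], [-0.016, -0.046, -0.29, -0.048, 0.714, 0.117, 0.05], [-0.016, -0.046, -0.29, -0.048, 0.714, 0.117, 0.05], [-0.016, -0.046, -0.29, -0.048, 0.714, 0.117, 0.05], [-0.016, -0.046, -0.29, -0.048, 0.714, 0.117, 0.05], [-0.016, -0.046, -0.29, -0.048, 0.714, 0.117, 0.05], [-0.016, -0.046, -0.29, -0.048, 0.714, 0.117, 0.05]]
  ]
}}

```text
t: 10.9
eef_pos: [0.4817, 0.0229, 0.1747]
ee_rot: [0.222, -0.015, 0.868, -0.444]
wrist_force: [0.5, 0.3, 0.9]
grip_width: 0.0446
```

```bash
python3 - <<'E'
from pl import *
show()
t,R=cov(.2,-60); plan(t,R)
E
```

```text
t 10.9 p [0.4817 0.0229 0.1747] yaw x -166.1 fing [ 0.172  0.606 -0.777] q [-0.59  0.52  1.96  0.76  1.06  0.1 ] F [0.5 0.3 0.9] w 0.0446
share [-0.0014 -0.      0.0013 -0.0112  0.7476  0.0103] rows>= 0.0 9.4
```

{"fn": "move_arm", "kwargs": {
  "moves": [
    [[-0.001, 0, 0.001, -0.011, 0.75, 0.01, 0.05], [-0.001, 0, 0.001, -0.011, 0.75, 0.01, 0.05], [-0.001, 0, 0.001, -0.011, 0.75, 0.01, 0.05], [-0.001, 0, 0.001, -0.011, 0.75, 0.01, 0.05], [-0.001, 0, 0.001, -0.011, 0.75, 0.01, 0.05], [-0.001, 0, 0.001, -0.011, 0.75, 0.01, 0.05], [-0.001, 0, 0.001, -0.011, 0.75, 0.01, 0.05], [-0.001, 0, 0.001, -0.011, 0.75, 0.01, 0.05]]
  ]
}}

```text
t: 11.57
eef_pos: [0.4825, 0.0229, 0.1748]
ee_rot: [-0.218, 0.203, 0.872, -0.389]
wrist_force: [-0.5, 0.2, 0.2]
grip_width: 0.0448
```

```bash
python3 - <<'E'
from pl import *
show()
t,R=cov(.2,0); plan(t,R)
E
```

```text
t 11.57 p [0.4825 0.0229 0.1748] yaw x 147.5 fing [ 0.185  0.614 -0.767] q [-0.6   0.53  1.96  0.78  1.06  1.08] F [-0.5  0.2  0.2] w 0.0448
share [-0.0011 -0.0002  0.0001 -0.0031  0.7781  0.0008] rows>= 0.0 9.8
```

{"fn": "move_arm", "kwargs": {
  "moves": [
    [[-0.001, 0, 0, -0.003, 0.778, 0, 0.05], [-0.001, 0, 0, -0.003, 0.778, 0, 0.05], [-0.001, 0, 0, -0.003, 0.778, 0, 0.05], [-0.001, 0, 0, -0.003, 0.778, 0, 0.05], [-0.001, 0, 0, -0.003, 0.778, 0, 0.05], [-0.001, 0, 0, -0.003, 0.778, 0, 0.05], [-0.001, 0, 0, -0.003, 0.778, 0, 0.05], [-0.001, 0, 0, -0.003, 0.778, 0, 0.05]]
  ]
}}

```text
t: 12.23
eef_pos: [0.4829, 0.0229, 0.1747]
ee_rot: [-0.609, 0.365, 0.661, -0.242]
wrist_force: [0.3, -0.6, -0.1]
grip_width: 0.0451
```

```bash
python3 - <<'E'
from pl import *
st=show()
t,R=cov(.2,0); plan(t,R); t,R=cov(.1,0); plan(t,R)
im=eyes.snapshot("wrist"); cv2.imwrite("pics/w7.png",im); pickle.dump(st,open("w7.pkl","wb")); cv2.imwrite("pics/w7b.png",cv2.resize(im,None,fx=1.5,fy=1.5))
E
```

```text
t 12.23 p [0.4829 0.0229 0.1747] yaw x 89.3 fing [ 0.187  0.616 -0.765] q [-0.6   0.53  1.96  0.78  1.06  2.08] F [ 0.3 -0.6 -0.1] w 0.0451
share [-0.0007 -0.0004 -0.0003 -0.0013  0.1415  0.0007] rows>= 0.0 1.8
share [-0.0009  0.133  -0.0006 -0.0013  0.1415  0.0007] rows>= 2.4 1.8
```

View pics/w7b.png

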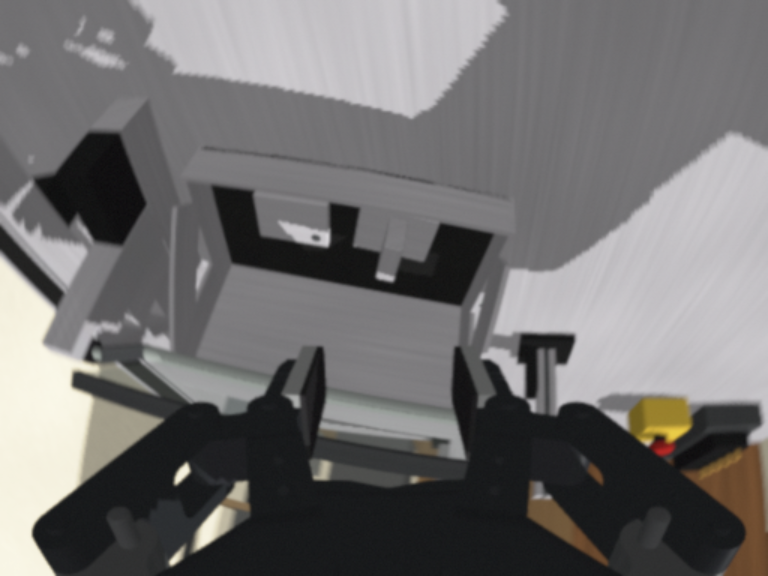

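```bash
python3 - <<'E'
from h import *
im=cv2.imread("pics/w7.png"); crop(im,150,110,310,200,5 if 0 else 4,"w7c")
E
```

```text
(no output)
```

View pics/w7c.png

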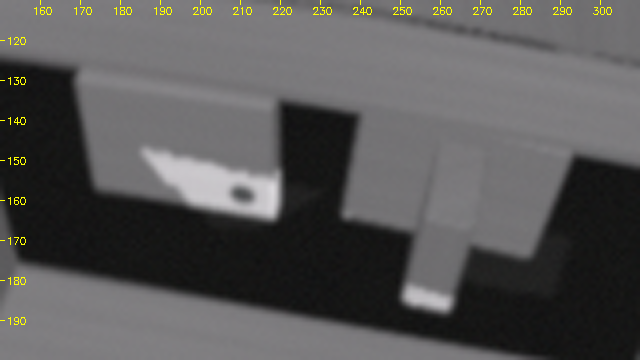

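```bash
python3 - <<'E'
from coverfit import *
b=np.load("bin.npy")
st6=pickle.load(open("w6.pkl","rb"));st7=pickle.load(open("w7.pkl","rb"))
o6=[("wrist",st6,uv,X) for uv,X in [((57,167),(-25,30,8)),((97,170),(-25,-30,8)),((106,130),(25,-30,8)),((58.5,155),(-20,7,38)),((67.5,156),(-20,-7,38)),((67,122),(20,7,38)),((77,122),(20,-7,38)),((81,164),(-20,-7,8)),((88,132),(20,-7,8))]]
o7=[("wrist",st7,uv,X) for uv,X in [((240,138),(-25,-30,8)),((293,147),(-25,30,8)),((235,165),(25,-30,8)),((283,174),(25,30,8)),((250,186),(20,-7,38)),((262.5,188),(20,7,38)),((257,164),(-20,-7,38)),((268,166),(-20,7,38)),]]
for o in (o7,o6+o7):
  for fz in (False,True):
    r=fit(o,(.516,.127,b[2]),fz=fz); print(r.x,np.degrees(r.x[2]),"bin",inbin(b,[r.x[0],r.x[1],0]));
    if len(o)==8: print(r.fun.reshape(-1,2).T)
  np.save("cover.npy",fit(o,(.516,.127,b[2])).x)
from rampfit import overlay
CS=[]
for a,bb,z in [(25,30,12),(20,7,12),(20,7,42)]:
    P=[(-a,-bb,z),(a,-bb,z),(a,bb,z),(-a,bb,z)]; CS+=[(P[i],P[(i+1)%4]) for i in range(4)]
overlay("wrist","w7",st7,np.load("cover.npy"),CS,(200,110,320,210),"w7o",5,1)
E
```

```text
[0.5155 0.134  1.2943] 74.15932559580898 bin [-20.2494  40.1247   0.    ]
[[-0.4955 -0.1818  0.5085  0.2164  0.5854 -0.0533 -1.5885  0.4923]
 [-1.5012  0.6506 -0.5035  0.2793 -0.4246 -0.0193  0.1839  0.8782]]
[0.5157 0.1348 1.2945 3.2808] 74.16784121747686 bin [-19.3568  40.1221   0.    ]
[[-0.4128 -0.2826  0.601   0.1614  0.6334 -0.0444 -1.5588  0.4744]
 [-1.3909  0.7164 -0.4908  0.2574 -0.4828 -0.0864  0.197   0.8802]]
[0.5165 0.1358 1.2852] 73.63690862139899 bin [-18.261   39.5116   0.    ]
[0.5161 0.1371 1.2836 1.788 ] 73.5430469946125 bin [-17.0654  40.1841   0.    ]
```

View pics/w7o.png

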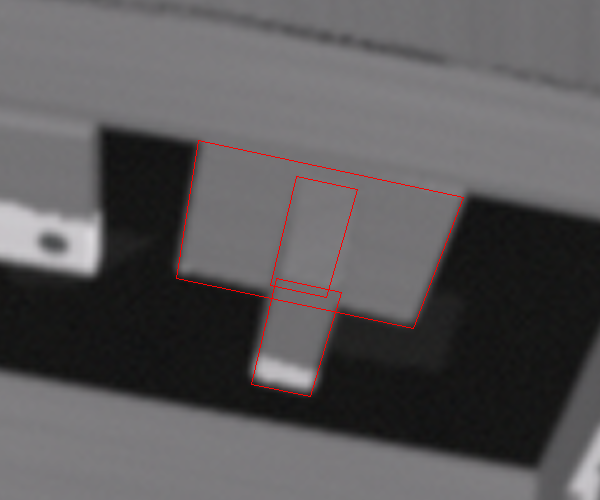

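```bash
python3 - <<'E'
from pl import *
show()
for bk in (.05,0):
    t,R=cov(bk,0); print(t);plan(t,R)
E
```

```text
t 12.28 p [0.4829 0.0229 0.1747] yaw x 89.1 fing [ 0.187  0.616 -0.765] q [-0.6   0.53  1.96  0.78  1.06  2.08] F [-1.1  0.1  0.2] w 0.0445
[0.5109 0.1167 0.0597]
share [0.0013 0.2013 0.0004 0.004  0.1327 0.0001] rows>= 3.6 1.7
[0.5199 0.1475 0.0214]
share [0.0013 0.2679 0.0008 0.004  0.1327 0.0001] rows>= 4.8 1.7
```

{"fn": "move_arm", "kwargs": {
  "moves": [
    [[0.001, 0, 0, 0.004, 0.07, 0, 0.05], [0.001, 0.01, 0, 0.004, 0.133, 0, 0.05], [0.001, 0.05, 0, 0.004, 0.133, 0, 0.05], [0.001, 0.1, 0, 0.004, 0.133, 0, 0.05], [0.001, 0.14, 0, 0.004, 0.133, 0, 0.05], [0.001, 0.17, 0, 0.004, 0.133, 0, 0.05], [0.001, 0.19, 0, 0.004, 0.133, 0, 0.05], [0.001, 0.2, 0, 0.004, 0.133, 0, 0.05]]
  ]
}}

```text
t: 12.95
eef_pos: [0.5102, 0.1176, 0.059]
ee_rot: [0.677, -0.385, -0.592, 0.206]
wrist_force: [-0.6, 0.3, -0.3]
grip_width: 0.0447
```

```bash
python3 - <<'E'
from pl import *
st=show()
t,R=cov(0,0); plan(t,R)
im=eyes.snapshot("wrist"); cv2.imwrite("pics/w8.png",im); pickle.dump(st,open("w8.pkl","wb")); cv2.imwrite("pics/w8b.png",cv2.resize(im,None,fx=1.5,fy=1.5))
E
```

```text
t 12.95 p [0.5102 0.1176 0.059 ] yaw x 73.8 fing [ 0.178  0.618 -0.766] q [-0.39  0.78  1.99  1.08  0.81  2.09] F [-0.6  0.3 -0.3] w 0.0447
share [-0.0001  0.0653 -0.0015 -0.0022  0.001   0.0004] rows>= 1.2 0.0
```

View pics/w8b.png

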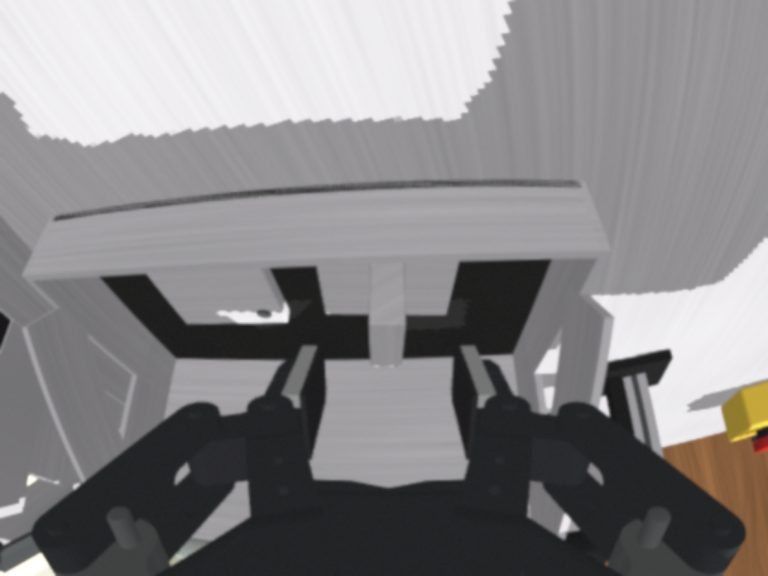

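{"fn": "move_arm", "kwargs": {
  "moves": [
    [[0, 0.02, 0, 0, 0, 0, 0.05], [0, 0.04, -0.001, 0, 0, 0, 0.05], [0, 0.055, -0.001, 0, 0, 0, 0.05], [0, 0.065, -0.001, 0, 0, 0, 0.05], [0, 0.065, -0.001, 0, 0, 0, 0.05], [0, 0.065, -0.001, 0, 0, 0, -1], [0, 0.065, -0.001, 0, 0, 0, -1], [0, 0.065, -0.001, 0, 0, 0, -1]]
  ],
  "newtons": 50
}}

```text
t: 13.67
eef_pos: [0.52, 0.147, 0.0223]
ee_rot: [0.677, -0.386, -0.592, 0.205]
wrist_force: [-0.6, 0.1, 0.9]
grip_width: 0.0128
```

{"fn": "move_arm", "kwargs": {
  "moves": [
    [[0, 0, 0, 0, 0, 0, -1], [0, 0, 0, 0, 0, 0, -1], [0, 0, 0, 0, 0, 0, -1], [0, 0, 0, 0, 0, 0, -1], [0, 0, 0, 0, 0, 0, -1], [0, 0, 0, 0, 0, 0, -1], [0, 0, 0, 0, 0, 0, -1], [0, 0, 0, 0, 0, 0, -1]]
  ],
  "newtons": 50
}}

```text
t: 14.33
eef_pos: [0.52, 0.147, 0.0223]
ee_rot: [0.677, -0.386, -0.592, 0.205]
wrist_force: [-0.6, -0.0, -0.5]
grip_width: 0.0133
```

```bash
python3 - <<'E'
from pl import *
st=show()
im=eyes.snapshot("wrist"); cv2.imwrite("pics/w9.png",im); pickle.dump(st,open("w9.pkl","wb")); cv2.imwrite("pics/w9b.png",cv2.resize(im,None,fx=1.5,fy=1.5))
t,R=cov(0,0)
plan(st["eef_pos"]+np.array([0,0,.012]),q2R(st["ee_rot"]))
plan(st["eef_pos"]-.22*q2R(st["ee_rot"])[:,1]+np.array([0,0,.012]),q2R(st["ee_rot"]))
E
```

```text
t 14.33 p [0.52   0.147  0.0223] yaw x 73.8 fing [ 0.179  0.618 -0.765] q [-0.32  0.86  1.98  1.2   0.76  2.02] F [-0.6 -0.  -0.5] w 0.0133
share [ 0.0103 -0.0122 -0.     -0.      0.      0.    ] rows>= 0.3 0.0
share [ 0.0103 -0.3056  0.     -0.      0.      0.    ] rows>= 5.5 0.0
```

View pics/w9b.png

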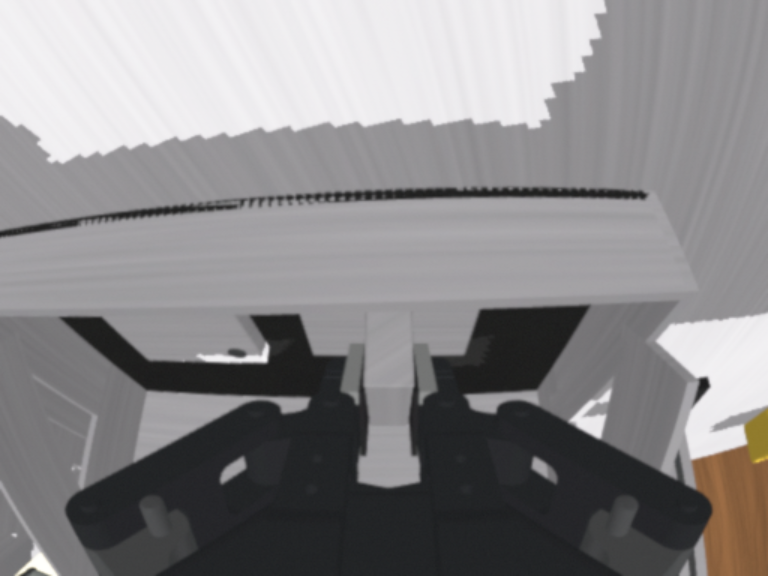

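{"fn": "move_arm", "kwargs": {
  "moves": [
    [[0.005, -0.006, 0, 0, 0, 0, -1], [0.0103, -0.0122, 0, 0, 0, 0, -1], [0.0103, -0.04, 0, 0, 0, 0, -1], [0.0103, -0.08, 0, 0, 0, 0, -1], [0.0103, -0.12, 0, 0, 0, 0, -1], [0.0103, -0.16, 0, 0, 0, 0, -1], [0.0103, -0.2, 0, 0, 0, 0, -1], [0.0103, -0.24, 0, 0, 0, 0, -1]]
  ]
}}

```text
t: 15.05
eef_pos: [0.4884, 0.0408, 0.1666]
ee_rot: [0.677, -0.386, -0.592, 0.206]
wrist_force: [1.2, -0.6, -1.1]
grip_width: 0.0134
```

```bash
python3 - <<'E'
from pl import *
st=show()
im=eyes.snapshot("wrist"); cv2.imwrite("pics/w10.png",im); pickle.dump(st,open("w10.pkl","wb")); cv2.imwrite("pics/w10b.png",cv2.resize(im,None,fx=1.5,fy=1.5))
s=eyes.snapshot("scene"); crop(s,250,110,400,265,4,"s_10")
E
```

```text
t 15.05 p [0.4884 0.0408 0.1666] yaw x 73.7 fing [ 0.178  0.618 -0.766] q [-0.56  0.54  1.96  0.8   1.03  2.3 ] F [ 1.2 -0.6 -1.1] w 0.0134
```

View pics/w10b.png

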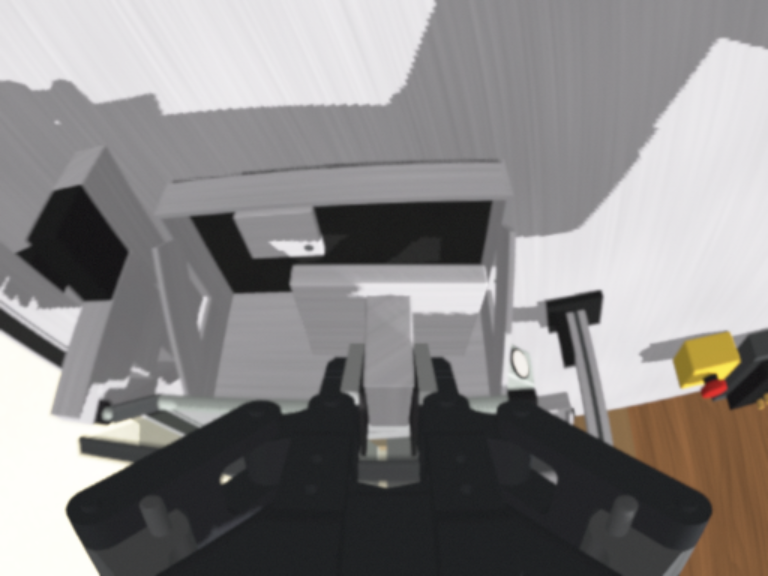

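View pics/s_10.png

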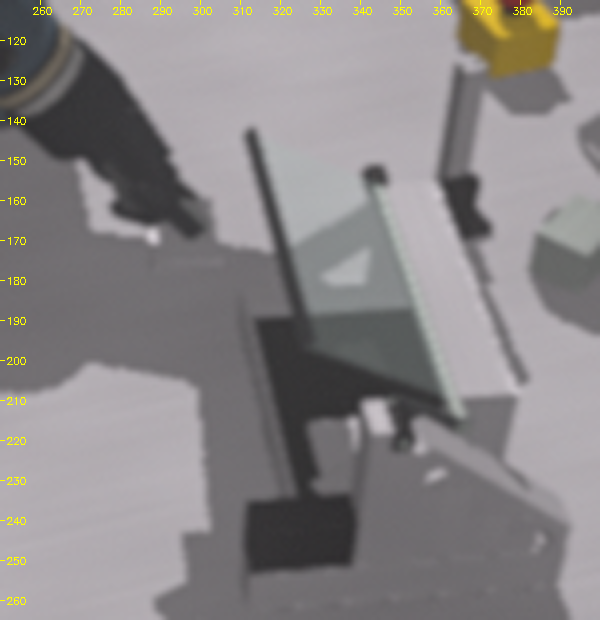

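```bash
cat >> pl.py <<'E'
h=np.load("hous.npy")
def hp(zbase,back=0,dz=33,H=None,dx=0,dy=0):
    H=h if H is None else H
    P=[H[0],H[1],H[2]+np.pi]; t,R=gp(P,(dx,dy,zbase+dz),0,LE); return t-back*R[:,1],R
E
python3 - <<'E'
from pl import *
t,R=hp(20,.13); print(t); plan(t,R); print(IK(t,R)[:2])
E
```

```text
[ 0.5421 -0.4402  0.138 ]
share [-0.4817 -0.3486 -0.2451  0.2831 -0.3313 -0.0026] rows>= 11.6 5.5
[array([-0.9131,  1.0488,  0.7567,  0.1832,  2.011 ,  1.8501])]
```

{"fn": "move_arm", "kwargs": {
  "moves": [
    [[-0.482, -0.349, -0.245, 0.283, -0.331, 0, -1], [-0.482, -0.349, -0.245, 0.283, -0.331, 0, -1], [-0.482, -0.349, -0.245, 0.283, -0.331, 0, -1], [-0.482, -0.349, -0.245, 0.283, -0.331, 0, -1], [-0.482, -0.349, -0.245, 0.283, -0.331, 0, -1], [-0.482, -0.349, -0.245, 0.283, -0.331, 0, -1], [-0.482, -0.349, -0.245, 0.283, -0.331, 0, -1], [-0.482, -0.349, -0.245, 0.283, -0.331, 0, -1]]
  ]
}}

```text
t: 15.82
eef_pos: [0.526, -0.2893, 0.1451]
ee_rot: [-0.569, 0.166, 0.687, -0.421]
wrist_force: [1.1, 0.0, -1.7]
grip_width: 0.0134
```

```bash
python3 - <<'E'
from pl import *
show(); t,R=hp(20,.13); print(t); plan(t,R)
E
```

```text
t 15.82 p [ 0.526  -0.2893  0.1451] yaw x 112.8 fing [-0.251  0.59  -0.767] q [-0.81  0.88  1.16  0.23  1.76  1.9 ] F [ 1.1  0.  -1.7] w 0.0134
[ 0.5421 -0.4402  0.138 ]
share [-0.1547 -0.1169  0.0586 -0.0017  0.0001 -0.0009] rows>= 3.6 0.0
```

{"fn": "move_arm", "kwargs": {
  "moves": [
    [[-0.05, -0.04, 0.02, 0, 0, 0, -1], [-0.1, -0.08, 0.04, 0, 0, 0, -1], [-0.14, -0.105, 0.053, 0, 0, 0, -1], [-0.155, -0.117, 0.0586, 0, 0, 0, -1], [-0.155, -0.117, 0.0586, 0, 0, 0, -1], [-0.155, -0.117, 0.0586, 0, 0, 0, -1], [-0.155, -0.117, 0.0586, 0, 0, 0, -1], [-0.155, -0.117, 0.0586, 0, 0, 0, -1]]
  ]
}}

```text
t: 16.48
eef_pos: [0.5425, -0.4381, 0.1376]
ee_rot: [-0.569, 0.164, 0.687, -0.421]
wrist_force: [-0.4, 0.0, -1.2]
grip_width: 0.0131
```

```bash
python3 - <<'E'
from pl import *
from hfit import HS
from rampfit import overlay
st=show()
im=eyes.snapshot("wrist"); cv2.imwrite("pics/w11.png",im); pickle.dump(st,open("w11.pkl","wb"))
overlay("wrist","w11",st,h,HS,(0,0,512,384),"w11o",3,.5); overlay("wrist","w11",st,h,[],(130,40,390,260),"w11c",3,1)
E
```

```text
t 16.48 p [ 0.5425 -0.4381  0.1376] yaw x 113.0 fing [-0.253  0.592 -0.765] q [-0.91  1.05  0.76  0.18  2.01  1.85] F [-0.4  0.  -1.2] w 0.0131
```

View pics/w11o.png

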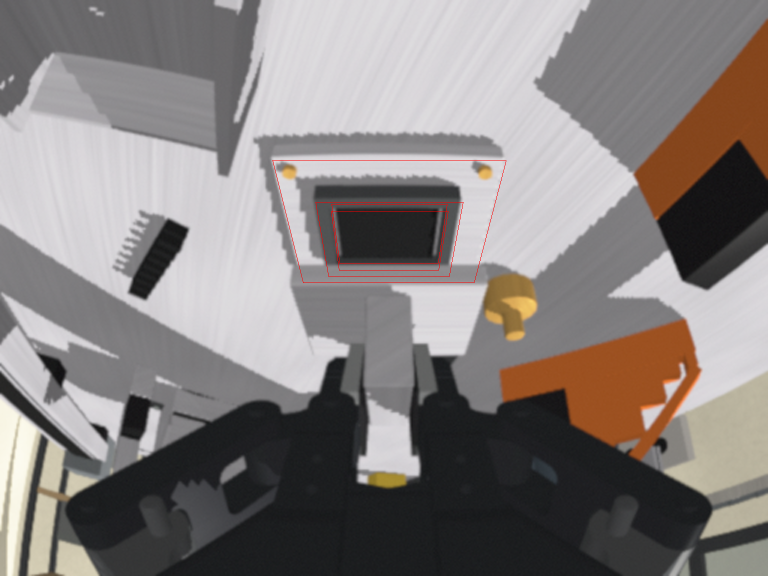

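```bash
python3 - <<'E'
from h import *
im=cv2.imread("pics/w11.png"); crop(im,170,85,350,215,4,"w11d")
E
```

```text
(no output)
```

View pics/w11d.png

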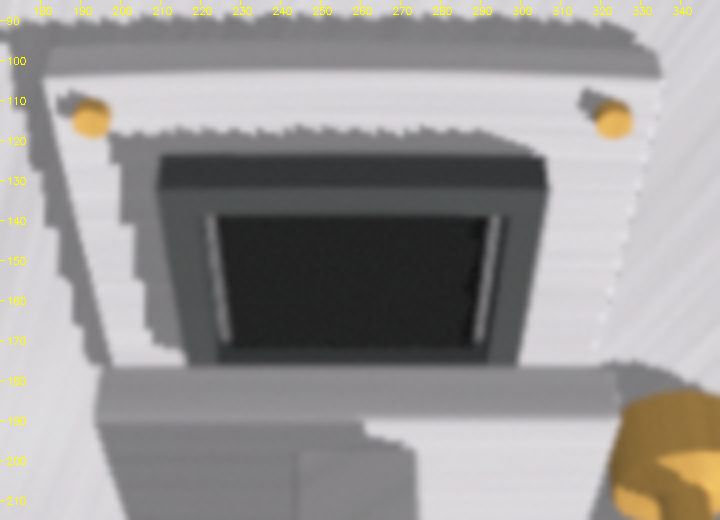

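```bash
python3 - <<'E'
from hfit import *
st=pickle.load(open("w11.pkl","rb"))
o2=[("wrist",st,uv,X) for uv,X in [((180,104),(60,65,11)),((335,104.5),(60,-65,11)),((209.5,132),(37,42,22)),((306,132),(37,-42,22)),((211,124),(37,42,11)),((305.5,124),(37,-42,11)),((221.5,138.5),(29,34,22)),((296.5,138.5),(29,-34,22))]]
for oo in (o2,o2+o[:8],o2+o):
    r=fit(oo,np.load("hous.npy"),zb=0); print(r.x,np.degrees(r.x[2]),r.fun[:16].reshape(-1,2).T)
    overlay("wrist","w11",st,r.x,HS,(170,85,350,215),"w11e",4,1) if len(oo)==8 else 0
E
```

```text
[ 0.5163 -0.3761 -1.1737] -67.24692966755184 [[-0.3845  1.4343 -0.9962  1.5008 -1.1344  0.596  -2.7801  0.7466]
 [ 0.4523  0.1505  0.3555  0.4381 -0.4691 -0.3776  0.1955  0.2528]]
[ 0.5162 -0.3757 -1.1737] -67.24604506302148 [[-0.4228  1.2521 -1.0586  1.3424 -1.1973  0.444  -2.8509  0.5999]
 [ 0.7616  0.4456  0.6334  0.7095 -0.1916 -0.1069  0.4617  0.5144]]
[ 0.5161 -0.3758 -1.1737] -67.24947672906215 [[-0.286   1.4101 -0.9188  1.4964 -1.0609  0.5936 -2.712   0.7499]
 [ 0.7048  0.4115  0.5867  0.6736 -0.2385 -0.1425  0.4181  0.4786]]
```

View pics/w11e.png

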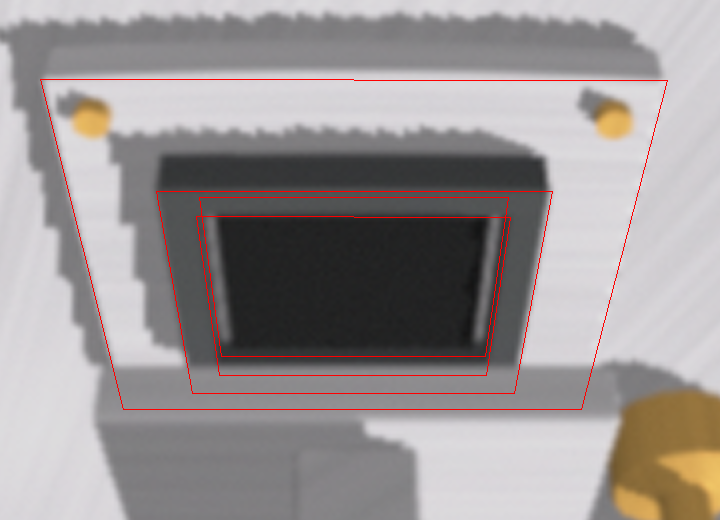

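```bash
python3 - <<'E'
from hfit import *
st9=pickle.load(open("w9.pkl","rb"));st=pickle.load(open("w11.pkl","rb"));c=np.load("cover.npy")
np.save("hous.npy",[.5161,-.3758,-1.1737])
R9=q2R(st9["ee_rot"]);p9=st9["eef_pos"]
obs=[((196,176.5),(-25,-30,0)),((325,176.5),(-25,30,0)),((194.5,190),(-25,-30,8)),((324,190),(-25,30,8)),((244.5,197),(-20,-7,8)),((274,197),(-20,7,8))]
# cover held pose: base pos in tool frame + rotation
Rc9=Rn.from_euler("z",c[2]).as_matrix(); tt=R9.T@(np.array([c[0],c[1],.004])-p9); Rt=R9.T@Rc9
R1=q2R(st["ee_rot"]);p1=st["eef_pos"]
def pr(v):
    Rx=Rt@Rn.from_rotvec(v[3:]).as_matrix(); t=tt+v[:3]
    return np.array([proj("wrist",p1+R1@(t+Rx@(np.array(X)/1000)),st) for _,X in obs])
print("tool frame base",tt*1000, Rn.from_matrix(R1@Rt).as_euler("zyx",degrees=True))
print(pr(np.zeros(6))-np.array([u for u,_ in obs]))
# fit with prior
f=lambda v:np.r_[(pr(v)-np.array([u for u,_ in obs])).ravel(),v[:3]/.002,v[3:]/.03]
r=least_squares(f,np.zeros(6)); print(r.x[:3]*1000,np.degrees(r.x[3:]),r.fun[:12].reshape(-1,2))
Rw=R1@Rt@Rn.from_rotvec(r.x[3:]).as_matrix(); print("cover world",p1+R1@(tt+r.x[:3]),Rn.from_matrix(Rw).as_euler("zyx",degrees=True))
E
```

```text
tool frame base [-20.7657   6.415    0.2211] [112.8995   0.0822  -0.0056]
[[-1.4626  1.007 ]
 [-2.1078  0.9817]
 [-2.0672  1.7434]
 [ 1.0646  1.6963]
 [-0.9733  0.7788]
 [ 0.008   0.7658]]
[-0.0786  1.1246  0.6502] [ 0.5278 -0.4008  0.5756] [[ 0.0698 -0.1025]
 [-1.6374  0.0569]
 [-0.649   0.371 ]
 [ 1.4096  0.5862]
 [-0.0353 -0.4629]
 [ 0.7052 -0.4083]]
cover world [ 0.546  -0.4486  0.1185] [113.474    0.7252   0.1549]
```

```bash
cat >> pl.py <<'E'
OFF=np.array([-20.8,7.2,.5])/1000
def hq(zb,dyaw=0):
    H=np.load("hous.npy"); R=down(H[2]+np.pi+dyaw,LE); return np.array([H[0],H[1],zb/1000])-R@OFF,R
E
python3 - <<'E'
from pl import *
show()
for z in (40,17): t,R=hq(z); print(t); plan(t,R)
E
```

```text
t 16.53 p [ 0.5426 -0.4382  0.138 ] yaw x 113.0 fing [-0.253  0.591 -0.766] q [-0.91  1.05  0.76  0.18  2.01  1.85] F [ 0.9 -0.3 -1.4] w 0.0133
[ 0.5122 -0.3652  0.0589]
share [ 0.0129  0.1486 -0.001  -0.0031  0.0018  0.0003] rows>= 2.7 0.0
[ 0.5122 -0.3652  0.0359]
share [-0.0068  0.1721 -0.001  -0.0031  0.0018  0.0003] rows>= 3.1 0.0
```

{"fn": "move_arm", "kwargs": {
  "moves": [
    [[0.004, 0.04, 0, -0.001, 0, 0, -1], [0.009, 0.08, 0, -0.003, 0.002, 0, -1], [0.013, 0.115, -0.001, -0.003, 0.002, 0, -1], [0.013, 0.14, -0.001, -0.003, 0.002, 0, -1], [0.013, 0.1486, -0.001, -0.003, 0.002, 0, -1], [0.013, 0.1486, -0.001, -0.003, 0.002, 0, -1], [0.013, 0.1486, -0.001, -0.003, 0.002, 0, -1], [0.013, 0.1486, -0.001, -0.003, 0.002, 0, -1]]
  ]
}}

```text
t: 17.2
eef_pos: [0.5134, -0.3665, 0.0603]
ee_rot: [-0.568, 0.168, 0.687, -0.42]
wrist_force: [0.9, 0.2, -0.7]
grip_width: 0.0132
```

```bash
python3 - <<'E'
from pl import *
st=show()
for z in (40,17,11): t,R=hq(z); plan(t,R)
im=eyes.snapshot("wrist"); cv2.imwrite("pics/w12.png",im); pickle.dump(st,open("w12.pkl","wb")); crop(im,130,50,390,240,3,"w12c")
s=eyes.snapshot("scene"); crop(s,130,200,220,280,7,"s_12"); s=eyes.snapshot("top"); crop(s,315,140,390,215,7,"t_12")
E
```

```text
t 17.2 p [ 0.5134 -0.3665  0.0603] yaw x 112.8 fing [-0.247  0.591 -0.768] q [-0.89  1.03  1.05  0.19  1.74  1.83] F [ 0.9  0.2 -0.7] w 0.0132
share [ 0.0005  0.0029  0.0007  0.0004  0.0003 -0.0022] rows>= 0.1 0.0
share [-0.0191  0.0264  0.0008  0.0004  0.0003 -0.0022] rows>= 0.6 0.0
share [-0.0243  0.0326  0.0008  0.0004  0.0003 -0.0022] rows>= 0.7 0.0
```

View pics/w12c.png

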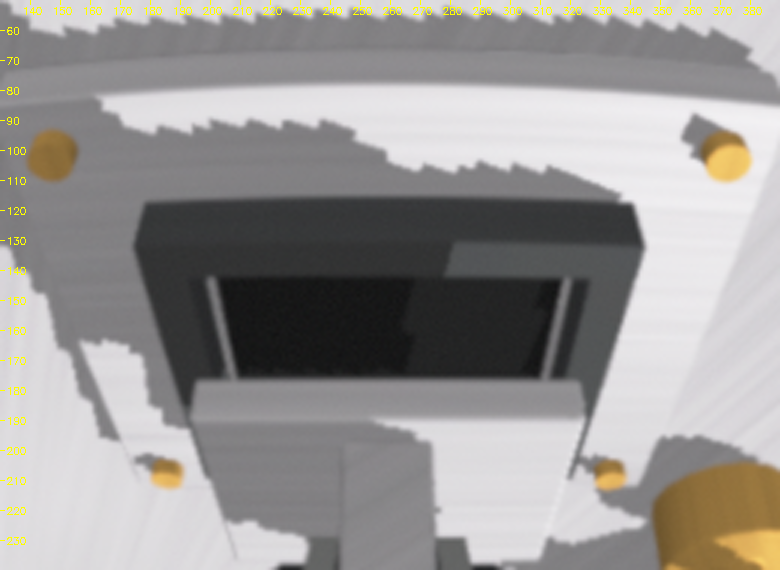

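View pics/s_12.png

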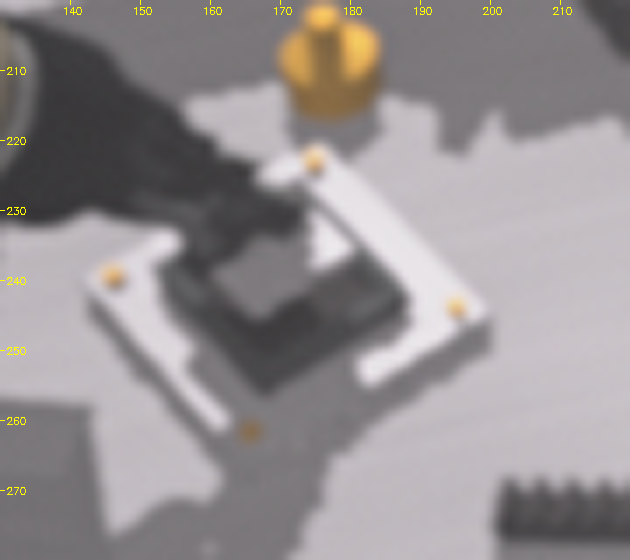

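{"fn": "move_arm", "kwargs": {
  "moves": [
    [[-0.004, 0.009, 0.0008, 0, 0, -0.002, -1], [-0.009, 0.015, 0.0008, 0, 0, -0.002, -1], [-0.014, 0.021, 0.0008, 0, 0, -0.002, -1], [-0.019, 0.0264, 0.0008, 0, 0, -0.002, -1], [-0.019, 0.0264, 0.0008, 0, 0, -0.002, -1], [-0.019, 0.0264, 0.0008, 0, 0, -0.002, -1], [-0.019, 0.0264, 0.0008, 0, 0, -0.002, -1], [-0.019, 0.0264, 0.0008, 0, 0, -0.002, -1]]
  ]
}}

```text
t: 18.02
eef_pos: [0.5117, -0.3651, 0.0357]
ee_rot: [-0.569, 0.167, 0.687, -0.419]
wrist_force: [-0.2, -0.4, -1.5]
grip_width: 0.0134
```

```bash
python3 - <<'E'
from pl import *
st=show()
for z in (17,11): t,R=hq(z); plan(t,R)
im=eyes.snapshot("wrist"); cv2.imwrite("pics/w13.png",im); crop(im,130,50,390,240,3,"w13c")
E
```

```text
t 18.02 p [ 0.5117 -0.3651  0.0357] yaw x 112.8 fing [-0.248  0.593 -0.766] q [-0.89  1.06  1.05  0.19  1.71  1.82] F [-0.2 -0.4 -1.5] w 0.0134
share [-0.0001 -0.0004 -0.0005  0.0005  0.      0.0003] rows>= 0.0 0.0
share [-0.0052  0.0057 -0.0005  0.0005  0.      0.0003] rows>= 0.1 0.0
```

View pics/w13c.png

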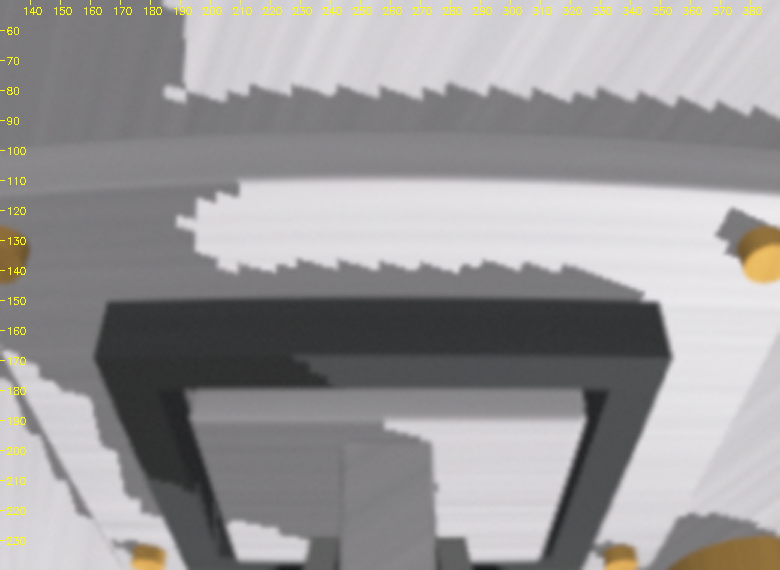

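{"fn": "move_arm", "kwargs": {
  "moves": [
    [[-0.001, 0.001, 0, 0, 0, 0, -1], [-0.002, 0.002, 0, 0, 0, 0, -1], [-0.003, 0.003, 0, 0, 0, 0, -1], [-0.004, 0.0042, 0, 0, 0, 0, -1], [-0.0052, 0.0057, 0, 0, 0, 0, -1], [-0.006, 0.0067, 0, 0, 0, 0, -1], [-0.0066, 0.0073, 0, 0, 0, 0, -1], [-0.0066, 0.0073, 0, 0, 0, 0, -1]]
  ]
}}

```text
t: 18.73
eef_pos: [0.512, -0.3654, 0.0293]
ee_rot: [-0.569, 0.167, 0.688, -0.419]
wrist_force: [0.5, -0.2, 6.1]
grip_width: 0.0133
```

```bash
python3 - <<'E'
from pl import *
st=show()
for z in (17,11,8): t,R=hq(z); print(t); plan(t,R)
E
```

```text
t 18.73 p [ 0.512  -0.3654  0.0293] yaw x 112.8 fing [-0.248  0.594 -0.766] q [-0.89  1.07  1.05  0.19  1.7   1.82] F [ 0.5 -0.2  6.1] w 0.0133
[ 0.5122 -0.3652  0.0359]
share [ 0.0058 -0.0066 -0.0004  0.0007  0.0001  0.0004] rows>= 0.2 0.0
[ 0.5122 -0.3652  0.0299]
share [ 0.0007 -0.0004 -0.0003  0.0007  0.0001  0.0004] rows>= 0.0 0.0
[ 0.5122 -0.3652  0.0269]
share [-0.0019  0.0026 -0.0003  0.0007  0.0001  0.0004] rows>= 0.1 0.0
```

{"fn": "move_arm", "kwargs": {
  "moves": [
    [[-0.0005, 0.0005, 0, 0, 0, 0, -1], [-0.001, 0.001, 0, 0, 0, 0, -1], [-0.0014, 0.0015, 0, 0, 0, 0, -1], [-0.0018, 0.002, 0, 0, 0, 0, -1], [-0.0022, 0.0025, 0, 0, 0, 0, -1], [-0.0026, 0.003, 0, 0, 0, 0, -1], [-0.0026, 0.003, 0, 0, 0, 0, -1], [-0.0026, 0.003, 0, 0, 0, 0, -1]]
  ]
}}

```text
t: 19.4
eef_pos: [0.512, -0.3655, 0.0293]
ee_rot: [-0.57, 0.166, 0.688, -0.418]
wrist_force: [-0.9, -0.3, 12.6]
grip_width: 0.0131
```

{"fn": "move_arm", "kwargs": {
  "moves": [
    [[0, 0, 0, 0, 0, 0, -0.3], [0, 0, 0, 0, 0, 0, -0.3], [0, 0, 0, 0, 0, 0, -0.3], [0, 0, 0, 0, 0, 0, -0.3], [0, -0.03, 0, 0, 0, 0, -0.3], [0, -0.07, 0, 0, 0, 0, -0.3], [0, -0.11, 0, 0, 0, 0, -0.3], [0, -0.15, 0, 0, 0, 0, -0.3]]
  ]
}}

```text
t: 20.07
eef_pos: [0.54, -0.4326, 0.1153]
ee_rot: [-0.57, 0.165, 0.688, -0.418]
wrist_force: [1.0, -0.6, 0.5]
grip_width: 0.0298
```

```bash
python3 - <<'E'
from pl import *
st=show()
im=eyes.snapshot("wrist"); cv2.imwrite("pics/w14.png",im); pickle.dump(st,open("w14.pkl","wb")); crop(im,130,20,390,250,3,"w14c")
s=eyes.snapshot("scene"); cv2.imwrite("pics/scene14.png",s); crop(s,130,200,220,280,7,"s_14")
E
```

```text
t 20.07 p [ 0.54   -0.4326  0.1153] yaw x 112.8 fing [-0.249  0.596 -0.763] q [-0.91  1.06  0.79  0.18  1.97  1.85] F [ 1.  -0.6  0.5] w 0.0298
```

View pics/w14c.png

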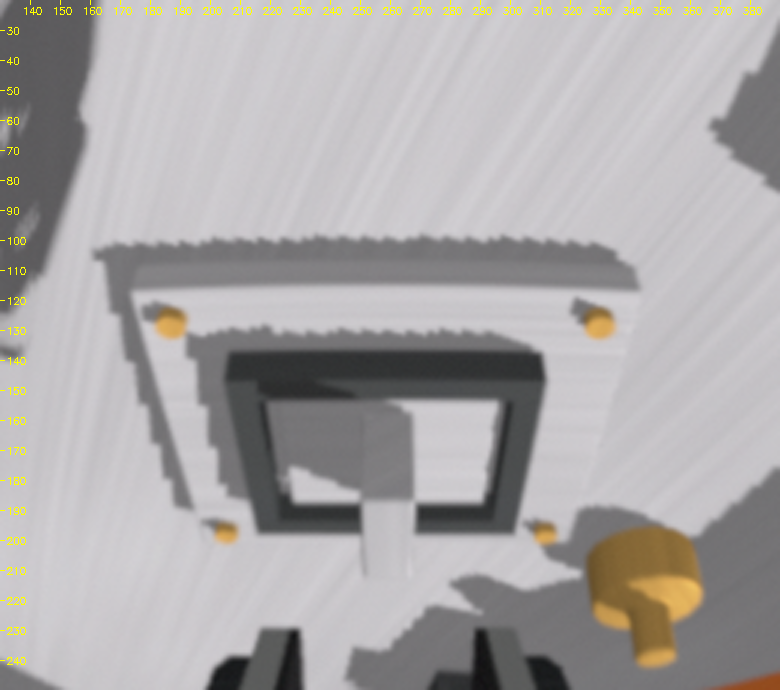

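View pics/s_14.png

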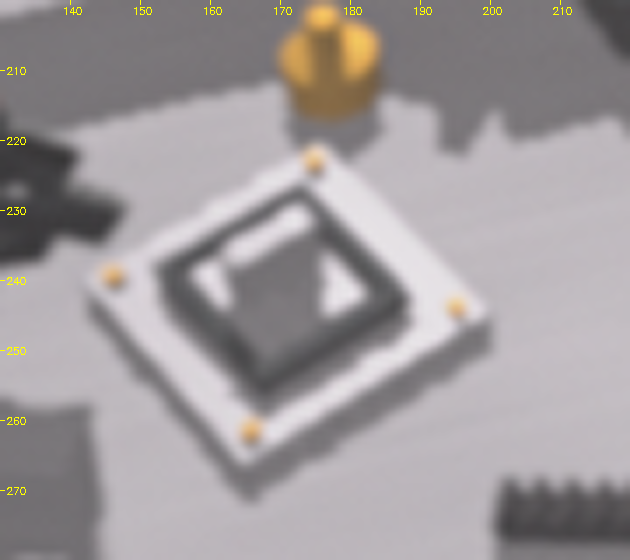

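```bash
python3 - <<'E'
from pl import *
H=np.load("hous.npy"); R=down(H[2]+np.pi,0); t=np.array([H[0],H[1],.085]); plan(t,R); print(IK(t,R)[:2]); print(IK(np.array([H[0],H[1],.049]),R)[:1])
E
```

```text
share [ 0.0395  0.0909  0.0006  0.0029 -0.0001  0.4392] rows>= 1.8 5.5
[array([-0.8041,  0.7276,  1.5088, -0.    ,  0.9053,  1.9404])]
[array([-0.8041,  0.7798,  1.5226, -0.    ,  0.8392,  1.9404])]
```

{"fn": "move_arm", "kwargs": {
  "moves": [
    [[0.0, 0.0, 0, 0, 0, 0.08, -1], [0.005, 0.01, 0, 0.001, 0, 0.16, -1], [0.012, 0.03, 0, 0.002, 0, 0.24, -1], [0.02, 0.05, 0, 0.002, 0, 0.32, -1], [0.03, 0.07, 0, 0.003, 0, 0.4, -1], [0.0395, 0.091, 0.0006, 0.003, 0, 0.439, -1], [0.0395, 0.091, 0.0006, 0.003, 0, 0.439, -1], [0.0395, 0.091, 0.0006, 0.003, 0, 0.439, -1]]
  ],
  "newtons": 60
}}

```text
t: 20.83
eef_pos: [0.5126, -0.3697, 0.0828]
ee_rot: [-0.395, 0.387, 0.59, -0.588]
wrist_force: [-0.7, -0.5, 0.3]
grip_width: 0.0001
```

```bash
python3 - <<'E'
from pl import *
st=show()
H=np.load("hous.npy"); R=down(H[2]+np.pi,0); plan([H[0],H[1],.053],R); plan([H[0],H[1],.047],R)
im=eyes.snapshot("wrist"); cv2.imwrite("pics/w15.png",im); pickle.dump(st,open("w15.pkl","wb")); cv2.imwrite("pics/w15b.png",cv2.resize(im,None,fx=1.5,fy=1.5))
E
```

```text
t 20.83 p [ 0.5126 -0.3697  0.0828] yaw x 112.9 fing [-0.008  0.008 -1.   ] q [-0.8   0.73  1.52  0.    0.91  1.94] F [-0.7 -0.5  0.3] w 0.0001
share [-0.0097  0.0396 -0.0013 -0.0024  0.0017  0.0067] rows>= 0.7 0.1
share [-0.0098  0.0476 -0.0014 -0.0024  0.0017  0.0067] rows>= 0.9 0.1
```

View pics/w15b.png

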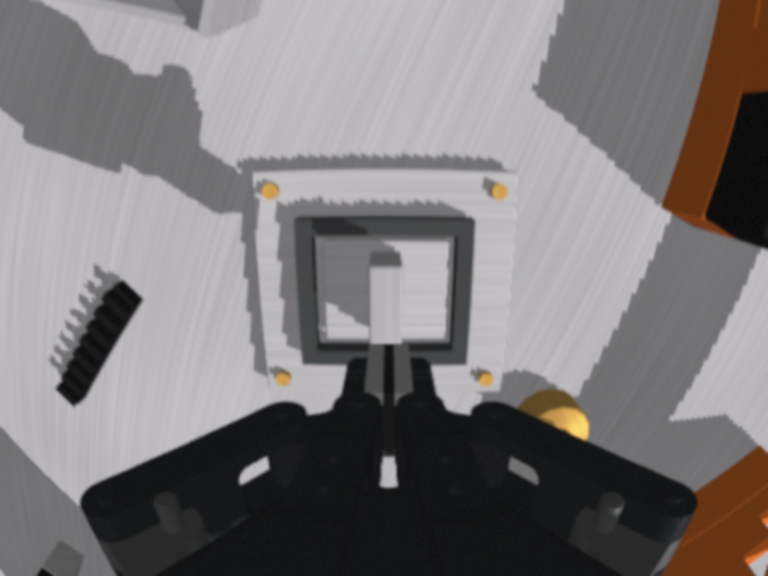

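{"fn": "move_arm", "kwargs": {
  "moves": [
    [[-0.003, 0.012, 0, -0.002, 0.002, 0.007, -1], [-0.007, 0.025, -0.001, -0.002, 0.002, 0.007, -1], [-0.0097, 0.035, -0.001, -0.002, 0.002, 0.007, -1], [-0.0097, 0.04, -0.001, -0.002, 0.002, 0.007, -1], [-0.0097, 0.042, -0.001, -0.002, 0.002, 0.007, -1], [-0.0097, 0.044, -0.001, -0.002, 0.002, 0.007, -1], [-0.0097, 0.046, -0.001, -0.002, 0.002, 0.007, -1], [-0.0097, 0.047, -0.001, -0.002, 0.002, 0.007, -1]]
  ]
}}

```text
t: 21.55
eef_pos: [0.5188, -0.3804, 0.0492]
ee_rot: [0.389, -0.395, -0.588, 0.589]
wrist_force: [-0.7, -0.2, 5.8]
grip_width: 0.0
```

```bash
python3 -c "
from pl import *
show()"
```

```text
t 21.55 p [ 0.5188 -0.3804  0.0492] yaw x 112.7 fing [ 0.005 -0.006 -1.   ] q [-0.81  0.78  1.52 -0.    0.84  1.94] F [-0.7 -0.2  5.8] w 0.0
```

{"fn": "move_arm", "kwargs": {
  "moves": [
    [[0, 0.002, 0, 0, 0, 0, -1], [0, 0.004, 0, 0, 0, 0, -1], [0, 0.006, 0, 0, 0, 0, -1], [0, 0.008, 0, 0, 0, 0, -1], [0, 0.008, 0, 0, 0, 0, -1], [0, 0.008, 0, 0, 0, 0, -1], [0, 0.008, 0, 0, 0, 0, -1], [0, 0.008, 0, 0, 0, 0, -1]]
  ]
}}

```text
t: 22.22
eef_pos: [0.5189, -0.3804, 0.049]
ee_rot: [0.389, -0.395, -0.587, 0.59]
wrist_force: [-7.0, 6.3, 29.7]
grip_width: 0.0001
```

```bash
python3 -c "
from pl import *
show()"
```

```text
t 22.22 p [ 0.5189 -0.3804  0.049 ] yaw x 112.7 fing [ 0.005 -0.008 -1.   ] q [-0.81  0.78  1.52 -0.    0.83  1.94] F [-7.   6.3 29.7] w 0.0001
```

{"fn": "move_arm", "kwargs": {
  "moves": [
    [[0, -0.004, 0, 0, 0, 0, -1], [0, -0.02, 0, 0, 0, 0, -1], [0, -0.06, 0, 0, 0, 0, -1], [0, -0.11, 0, 0, 0, 0, -1], [0, -0.15, 0, 0, 0, 0, -1], [0, -0.19, 0, 0, 0, 0, -1], [-0.05, -0.22, 0, 0, 0, 0, -1], [-0.1, -0.22, 0, 0, 0, 0, -1]]
  ]
}}

```text
t: 22.88
eef_pos: [0.5489, -0.4485, 0.2217]
ee_rot: [0.385, -0.397, -0.587, 0.591]
wrist_force: [2.1, -1.0, 1.4]
grip_width: -0.0
```

```bash
python3 - <<'E'
from pl import *
st=show()
im=eyes.snapshot("wrist"); cv2.imwrite("pics/w16.png",im); pickle.dump(st,open("w16.pkl","wb")); crop(im,150,80,370,260,3,"w16c")
s=eyes.snapshot("scene"); cv2.imwrite("pics/scene16.png",s); crop(s,130,110,420,290,2,"s_16"); t=eyes.snapshot("top"); cv2.imwrite("pics/top16.png",t); crop(t,60,60,400,270,2,"t_16",20)
E
```

```text
t 22.88 p [ 0.5489 -0.4485  0.2217] yaw x 112.8 fing [ 0.011 -0.013 -1.   ] q [-0.84  0.65  1.22 -0.    1.25  1.9 ] F [ 2.1 -1.   1.4] w -0.0
```

View pics/w16c.png

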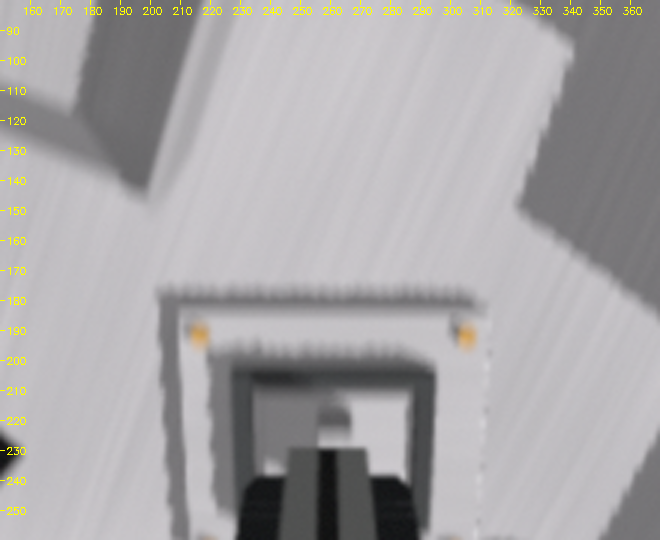

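View pics/s_16.png

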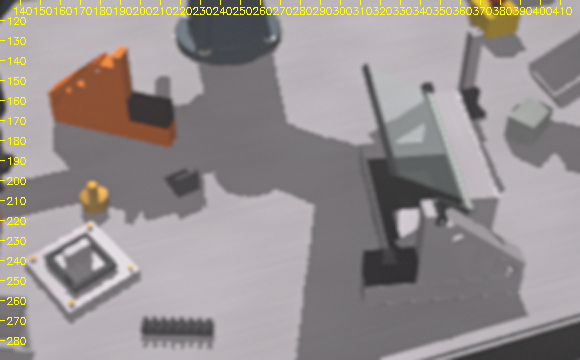

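View pics/t_16.png

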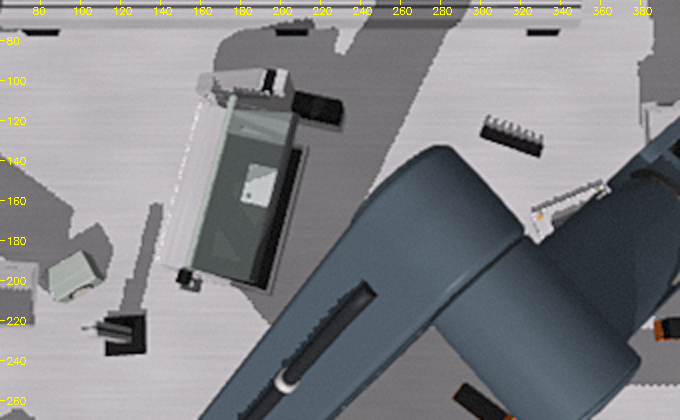

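{"fn": "move_arm", "kwargs": {
  "moves": [
    [[0, 0, 0, 0, 0, 0, -1], [0, 0, 0, 0, 0, 0, -1], [0, 0, 0, 0, 0, 0, -1], [0, 0, 0, 0, 0, 0, -1], [0, 0, 0, 0, 0, 0, -1], [0, 0, 0, 0, 0, 0, -1], [0, 0, 0, 0, 0, 0, -1], [0, 0, 0, 0, 0, 0, -1]]
  ]
}}

```text
t: 23.7
eef_pos: [0.5478, -0.451, 0.2156]
ee_rot: [0.388, -0.397, -0.587, 0.59]
wrist_force: [-0.6, 0.1, 0.0]
grip_width: 0.0002
```

```bash
python3 -c "
from pl import *
show(); print(arm.sign_off())"
```

```text
t 23.7 p [ 0.5478 -0.451   0.2156] yaw x 112.6 fing [ 0.007 -0.01  -1.   ] q [-0.85  0.66  1.22 -0.    1.25  1.9 ] F [-0.6  0.1  0. ] w 0.0002
the job is handed in; nothing more can be done
None
```

I slid the ramp under the roller until it met the stop, then let go. The push force doubled there, from about 6.7 to 13 N. I then took the ribbed cover out under the propped flap, laid it in the frame, pressed it home and handed in at t = 23.7 s.

- **Cover:** a final press with shut fingers gave about 30 N with no further motion. The rib top stood at 49.0 mm, which puts the underside at 11 mm and the bed fully down. I did not measure its level or centring after release. In the pictures it sits flat inside the frame, and the frame leaves it at most about 4 mm of play each way.
- **Scene:** the last pictures show the flap propped on the ramp, the plain plate in the bin, the bystanders I could see where they stood, and the gripper clear.
- **Disagreement:** the scene camera placed the bin a few millimetres off the wrist and top cameras. In its picture the ramp stood about 5 mm short of the position I had worked out. So I judged the seat by force and by the flap's unchanged angle.

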